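# Fit the retaining ring on the stirrer spindle with ring pliers

### The job

Take the ring pliers from their stand, set their tips between the ears of the retaining ring that waits on the upright spindle and squeeze the handles to spread the ring, without overstretching it. Keep it spread while you slide it down the shaft and press it gently against the sprung brass collar, whose height is not known and must be felt, then let it snap home into the groove there, never letting it clamp on the bare shaft. Put the pliers back upright in their stand; do not press hard, do not touch the ring with the fingers, and leave the other things alone.

Things in the scene. Friction and masses are not known exactly. Their poses are not given: they have to be found in the camera images.
- ring: dark steel retaining ring round the shaft, 40 mm across, 5 mm thick, 80 g. Origin: on the shaft axis at the ring's underside (98 mm above the block's origin at the start); x points to the gap. It stays level and only slides along the shaft, dragging lightly. Two inner prongs keep it on the shoulder until it is spread.
- shaft: shaft with groove and sprung brass collar (origin and axes as the block). Their height differs each time and is not measured: the ring meets the collar with its underside 52 to 72 mm above the origin. Collar spring: 2 N, then 2 N per mm, to 19 N. The ring is level with the 9.5 mm groove while it presses with 5 to 14 N, best 8 to 11 N. Over 15 N is too hard; closed on the land it clamps with 17 N.
- block: fixed spindle block: blue base plate 110 x 110 x 20 mm with an upright steel shaft in its middle. Origin: centre of its underside, on the shaft axis; z up. The ring's gap faces the block's -x side, and its ears lie left and right (y) of that line.
- stand: fixed grey pliers stand: base 100 x 100 mm, pocket 18 mm (x) by 31 mm (y) inside and 64 mm high with a flared mouth for the jaws, and two posts whose tops, 119 mm high, carry the guards. Origin: centre of its underside. The pliers hang with their pin above the origin, 89.5 mm up, the handles along the stand's y, either way round.
- pliers: ring pliers standing upright, red handles up, about 0.18 kg. Origin: on the hinge pin; z up along the tool, y across the handles, x through its thickness. This body is the +y half: it leans (about x) by half of joint pliers_half while squeezed, its handle and tip moving as the mirror image of the other half.
- parts_tray: white parts tray 112 x 162 x 23 mm, bystander; origin at the centre of its underside.
- vial_red: clear vial with red cap, 29 mm across, 54 mm high, bystander; origin at the centre of its underside.
- marker: white and black marker pen lying flat, 135 mm long, bystander; origin at the centre of its underside.
- reagent_yellow: bottle with yellow cap, 56 mm across, 130 mm high, bystander; origin at the centre of its underside.
- reagent_green: white bottle with green cap, 60 mm across, 147 mm high, bystander; origin at the centre of its underside.
- tweezers: steel tweezers lying flat, 136 mm long, bystander; origin at the centre of its underside.
- ring_arm_a (a joint): opening of the ring's +y half (in the ring's frame) about a pivot opposite the gap, 42 mm from the ears: 0 closed, grows as spread, sprung shut (2.2 N m per rad). Above about 0.11 rad the prong clears the 30 mm shaft; 0.15 to 0.25 rad is right; beyond 0.30 rad the ring is spoilt. Inside the groove it closes fully to 0.
- ring_arm_b (a joint): opening of the ring's -y half (in the ring's frame) about a pivot opposite the gap, 42 mm from the ears: 0 closed, grows as spread, sprung shut (2.2 N m per rad). Above about 0.11 rad the prong clears the 30 mm shaft; 0.15 to 0.25 rad is right; beyond 0.30 rad the ring is spoilt. Inside the groove it closes fully to 0.
- pliers_half (a joint): angle between the two halves: 0 at rest, up to 0.5, grows as the handles are squeezed; each tip moves outwards by 72 mm times half of it (they meet the ears at about 0.16; 0.4 opens the ring's halves by about 0.2). A spring opens the handles: 5 N at rest to 7 N at 0.4, with the ring's resistance up to about 20 N on each handle. A joint value of 0.05 is enough to carry the pliers.
- shoulder (a point): on the shaft axis, at the shoulder where the ring waits, 98 mm above the block's origin. Above it a nose 23 mm thick and 22 mm high; below it the 30 mm thick smooth land, then groove and brass collar (about 34 x 46 mm, cut away on the gap side to make room for the tips).
- ring_gap (a point): middle of the ring's gap, 23 mm from the shaft axis, level with the top of the ears. The ears' facing sides are 9.5 mm to each side of it; each has a notch 9.8 mm long (along the ring's x) between two lips 2.5 mm high. One plier tip goes into each notch from above and pushes it outwards.
- pliers_grip (a point): 60 mm above the hinge pin, between the handles: take them here from above, fingers closing along y. Grips reach 33 to 85 mm above the pin, 12 mm thick in x, 63 mm over the outer faces here at rest. Below the fingers guard flanges (top 34 mm above the pin) reach 37 mm to each side.
- pliers_tips (a point): between the ends of the two tips, 78 mm below the hinge pin. Each tip is 6 mm (x) by 4 mm (y), both together 8 mm wide at rest. A step on each jaw, its underside 67 mm below the pin, bears on the ears when pushing down; lower the pin to about 75 mm above the ring's underside before spreading.
Mind the look-alikes: they are no part of the job. What is shaped like the stand but red is not meant.

How it is judged:
By the outcome, as a careful person would: the job done as asked, in the order asked, and still so for the second after the job is handed in, with the robot touching nothing.
It also fails if it takes over 72 s, if anything falls off the work surface, if the arm or the gripper's body presses on something with over 40 N, if the wrist force passes 120 N, or if a joint passes its speed limit or range.

### The arm

A 6-joint arm with a two-finger parallel gripper is mounted at the origin on a cart in front of the work surface, level with it; the furniture and walls round the work are solid. World frame = base frame: x ahead of the robot, y to its left, z up, the work surface at z = 0. Lengths are in m, angles in rad, forces in N, time in s.
With the tool pointing down it reaches from about 0.25 to 0.8 m from the base axis. Payload 8.5 kg.
Tool frame: the origin (TCP) lies at the very end of the fingers, on their centre line; the grasp point (between the pads) lies 19 mm behind it; z points along the fingers, y is the line along which they close (so a half turn about z gives the same grasp; the last joint's range is limited). The gripper opens to 85 mm and grips with 20 to 120 N. Pads are 22 mm wide; open, the fingers measure 114 mm over their backs; the gripper's body (76 mm by 85 mm) begins 54 mm behind the grasp point. The pads swing forward as they close: fully open they stand 13 mm farther back than shut.
Start: joints at [-1.248, 0.238, -0.013, 1.319, 0, 1.571], TCP at [0.167, -0.498, 0.231] pointing down, gripper open.
Joint ranges: [-2.66, 2.66], [-1.03, 1.9], [-1.14, 1.46], [-1.82, 2.27], [-1.45, 1.34], [-3.14, 3.14]. Speed limits (rad/s): [2.22, 2.22, 2.79, 3.14, 3.14, 3.14].

### API

Orientations are given as a unit quaternion [w, x, y, z].
In Python, from plant import robot, optics gives the robot as it stands. The module is installed in compiled form; this text tells all that it offers.
- The arm moves only by the tool apply_moves, never from a script. Its argument "plan" is a list of rows, each a list of 5 numbers: the shift along the tool's x, y, z each as a share of 50 cm, from -1 to 1, then the turn about the tool's z as a share of 180 degrees, from -1 to 1, then the opening, from 0 (shut) to 1 (fully open). In form: [[tx, ty, tz, turn, claw], ...]. A call has 1 to 10 rows; each row is the pose to reach, as a shift and turn from the pose commanded when the call began, along the tool's axes at that moment, turning the shorter way round; what a row does not reach only later rows make up. A row lasts 1/12 s, in which the tool goes at most 41.7 mm and 7.16 degrees, less where a joint would pass 70% of its speed; a pose out of reach is approached as far as the arm can. A call with a number of a shift or a turn outside -1 to 1 is refused whole. A call with a gripper value outside its range is refused whole. The fingers move at their own pace and stop on an object; the grip force is fixed at half the most. Time passes only in rows, so rows that repeat a pose let the fingers close. It gives the time, the measured TCP pose, the force, the opening and the grip force at its end, in the units of the state.
- robot.get_obs(): the state, without advancing time (a new reading comes with each control period).
- optics.read_camera(name): name is "side" or "top"; returns (picture, depth): 384x512x3 uint8, red, green, blue; 384x512 float32, m along the optical axis (not along the pixel's ray), 0 where there is no reading.
- optics.camera_params(name): a dict with "vertical_fov" (degrees; the focal length in pixels is half the picture's height over the tangent of half this angle, whatever the lens; pixels are square), "cx", "cy" (the principal point, pixels), "dist_coeffs" ([k1, k2, p1, p2, k3] as OpenCV has them; the pictures are not rectified), "origin" and "rotation" of the camera in the world. Camera axes: x right, y up, looking along -z (the intrinsics and any distortion apply to the point x, -y, -z); pixel columns grow to the right and rows downward; lengths in m; the calibration is good to about 2 mm. A picture is of the moment at which its call begins. camera_params takes no time and is no camera call.
- robot.close_job(): hands the job in; it is judged then, once.
The state is a dict: "time": time; "qpos": joint angles; "joint_vel": joint speeds; "tau": joint torques, N m; "ee_pos": TCP position; "eef_rot": TCP orientation; "wrist_force": force on the tool from outside, world axes, zero at the start; "ft_torque": the same for the moment, N m; "finger_gap": opening from 0.0 (shut) to 1.0 (fully open); "grasp_force": force on a finger pad.
Only numpy, scipy, OpenCV 4.12 (cv2) and the standard library are available. Lean on these libraries where they do the work, as an engineer would, in place of code of your own. Each camera call takes 0.05 s, during which the arm holds its last target. There are 200 camera calls.

## Working session

There is one attempt and no reset: what is moved stays moved. The work goes in short steps, Python scripts to look and compute and a tool call to move; the robot and the scene stay as the last step left them, time stands still between calls to the robot, and variables do not carry over. Pictures are saved under pics/ and viewed, at most 10 in all, crops included, and the job is handed in when it is done.

Besides the shell and the picture viewer there is one more tool, called by a JSON object that holds its "api" and its "payload". apply_moves: Moves the arm, as the interface text tells. Its arguments: {"type":"object","properties":{"plan":{"type":"array","items":{"type":"array","items":{"type":"number"}}}},"required":["plan"]}

```bash
mkdir -p pics; cat > h.py <<'E'
import numpy as np, cv2
from plant import robot, optics
def cam(n):
    p=optics.camera_params(n); f=192/np.tan(np.radians(p["vertical_fov"])/2)
    K=np.array([[f,0,p["cx"]],[0,f,p["cy"]],[0,0,1.]]); 
    return K,np.array(p["dist_coeffs"],float),np.array(p["origin"]),np.array(p["rotation"]).reshape(3,3)
def rays(n,uv):
    K,d,o,R=cam(n); q=cv2.undistortPoints(np.array(uv,float).reshape(-1,1,2),K,d).reshape(-1,2)
    return o,np.c_[q[:,0],-q[:,1],-np.ones(len(q))]@R.T
def onplane(n,uv,z):
    o,r=rays(n,uv); return o+r*((z-o[2])/r[:,2])[:,None]
def cloud(n,dep):
    v,u=np.nonzero(dep>0); o,r=rays(n,np.c_[u,v]); P=np.zeros(dep.shape+(3,)); P[v,u]=o+r*dep[v,u][:,None]; return P
def proj(n,P):
    K,d,o,R=cam(n); q=(np.atleast_2d(P)-o)@R; q=q*[1,-1,-1]
    return cv2.projectPoints(q,np.zeros(3),np.zeros(3),K,d)[0].reshape(-1,2)
E
python3 - <<'E'
from h import *
for n in("top","side"):
    im,d=optics.read_camera(n); np.savez(f"{n}0.npz",im=im,d=d)
    cv2.imwrite(f"pics/{n}0.png",cv2.resize(im[:,:,::-1],None,fx=1.5,fy=1.5,interpolation=cv2.INTER_CUBIC))
    K,dc,o,R=cam(n); print(n,K[0,0],dc,o,R[:,2])
print(robot.get_obs())
E
```

```text
Traceback (most recent call last):
  File "h.py", line 6, in cam
    return K,np.array(p["dist_coeffs"],float),np.array(p["origin"]),np.array(p["rotation"]).reshape(3,3)
                                                                    ~~~~~~~~~~~~~~~~~~~~~~~~~~~~~~~^^^^^
ValueError: cannot reshape array of size 4 into shape (3,3)
```

View pics/top0.png

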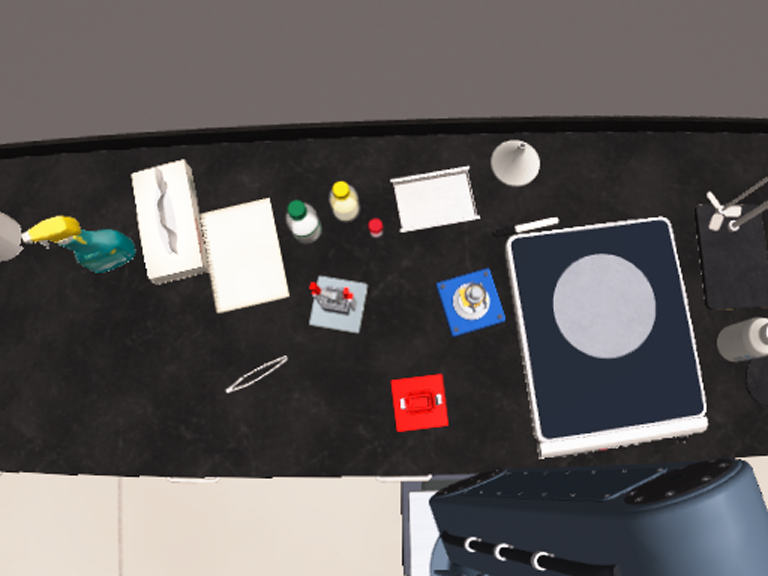

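The top view (1.5x) shows the grey stand with red-handled pliers at about (338,303), the blue block with ring at (472,302), and the red decoy stand at (420,403). The camera rotation is a quaternion, so I'll fix the helper.

```bash
sed -i 's/np.array(p\["rotation"\]).reshape(3,3)/Rotation.from_quat(np.roll(p["rotation"],-1)).as_matrix()/; 1a from scipy.spatial.transform import Rotation' h.py
python3 - <<'E'
from h import *
for n in("top","side"):
    im,d=optics.read_camera(n); np.savez(f"{n}0.npz",im=im,d=d)
    if n=="side": cv2.imwrite(f"pics/{n}0.png",cv2.resize(im[:,:,::-1],None,fx=1.5,fy=1.5,interpolation=cv2.INTER_CUBIC))
    K,dc,o,R=cam(n); print(n,K[0,0],dc,o,R[:,2])
    P=cloud(n,d); h=cv2.cvtColor(im,cv2.COLOR_RGB2HSV); H,S,V=[h[:,:,i].astype(int) for i in range(3)]
    if n=="top":
        print("table z",np.median(P[240:300,60:140,2]))
        ww=lambda m,x0,x1,y0,y1:m&(np.arange(512)[None]>=x0)&(np.arange(512)[None]<x1)&(np.arange(384)[:,None]>=y0)&(np.arange(384)[:,None]<y1)
        for nm,m,z in (("block",ww((H>100)&(H<125)&(S>150)&(V>100),280,340,170,230),.02),("stand",ww((V>110)&(S<60)&(P[:,:,2]<.03),200,250,175,228),None)):
            c=max(cv2.findContours(cv2.morphologyEx(m.astype(np.uint8),cv2.MORPH_CLOSE,np.ones((3,3))),cv2.RETR_EXTERNAL,cv2.CHAIN_APPROX_NONE)[0],key=cv2.contourArea)[:,0]
            zz=np.median(P[m][:,2]) 
            for zq in ((zz,z) if z else (zz,)):
                q=onplane(n,c,zq)[:,:2]; print(nm,zz,zq,cv2.minAreaRect((q*1000).astype(np.float32)))
        m=ww((S>150)&((H<8)|(H>172))&(V>80),195,250,175,228)
        k,l,s,_=cv2.connectedComponentsWithStats(m.astype(np.uint8))
        for i in range(1,k):
            if s[i,4]>3: print("red",s[i],P[l==i].mean(0),P[l==i].min(0),P[l==i].max(0))
print(robot.get_obs())
E
```

```text
top 456.23963683993446 [-0.17893113  0.          0.          0.          0.        ] [0.28909971 0.16460891 1.32814023] [-0.19057319 -0.02541608  0.98134392]
table z -0.0015364510149999955
block 0.018463156318895835 0.018463156318895835 ((509.76385498046875, 28.439254760742188), (111.07383728027344, 109.03434753417969), 15.021842956542969)
block 0.018463156318895835 0.02 ((509.5049133300781, 28.599040985107422), (110.94348907470703, 108.90638732910156), 15.021855354309082)
stand 0.006204635460651753 0.006204635460651753 ((514.4607543945312, 286.8554382324219), (101.32148742675781, 100.31623077392578), 78.73829650878906)
red [206 188   8   8  46] [0.52303706 0.31856435 0.13160181] [ 0.51224386  0.30830174 -0.00736165] [0.56172738 0.344914   0.17426024]
red [229 192   6   7  31] [0.50744248 0.25828684 0.15033861] [0.50270526 0.25224901 0.11632238] [0.51533279 0.26424036 0.17681739]
side 419.70009828016543 [-0.10270224  0.          0.          0.          0.        ] [0.55124348 1.09775277 0.46714705] [0.02640431 0.93215887 0.36108537]
{'time': 0.15, 'qpos': array([-1.24796398e+00,  2.38667836e-01, -1.40595186e-02,  1.31917862e+00,
       -8.38727031e-06,  1.57078759e+00]), 'joint_vel': array([-0.00021422, -0.00099466,  0.00219917, -0.00102813,  0.00054744,
       -0.00021138]), 'tau': array([-3.78568575e-04, -5.39079165e+01,  3.46597946e+01,  1.44908918e-02,
        3.29252998e-05,  1.50938990e-05]), 'ee_pos': array([ 0.1664578 , -0.4975866 ,  0.23081268]), 'eef_rot': array([-5.46936968e-04,  9.86999817e-01,  1.60720419e-01, -9.33057150e-05]), 'wrist_force': array([-0.24847107, -0.50652577, -0.0937444 ]), 'ft_torque': array([-0.05126948,  0.01420837,  0.01292814]), 'grasp_force': 0.0, 'finger_gap': 0.9978178158569088}
```

View pics/side0.png

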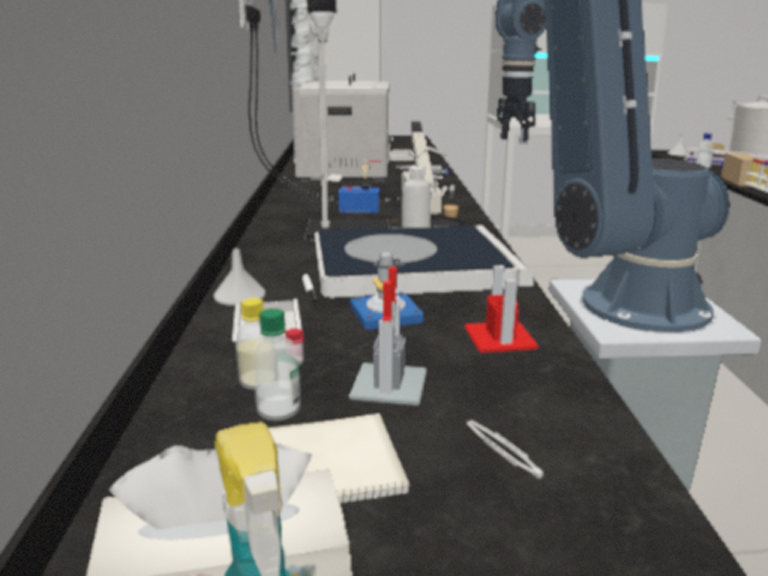

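The side view (1.5x), looking along -y, shows the pliers upright in the grey stand at (388,330). The block is behind at (386,300), partly hidden. The red decoy stand is at (503,310). Next I need a close-up from the top camera for the gap direction.

```bash
python3 - <<'E'
from h import *
a=np.load("top0.npz"); im=a["im"]; P=cloud("top",a["d"])
cr=lambda x,y:cv2.resize(im[y:y+50,x:x+50,::-1],(400,400),interpolation=cv2.INTER_CUBIC)
cv2.imwrite("pics/crop0.png",np.hstack([cr(200,178),cr(289,176)]))
# ring and shaft heights near block
for y in range(184,214,2): print(y,(P[y,300:332:2,2]*1000).astype(int))
print(proj("top",[[.5095,.0286,0.02],[.5095,.0286,.103],[.5095,.0286,.12],[.5145,.2869,.12]]))
E
```

```text
184 [ 0 -1  3  0 21 27 17 18 14 14 18 22 19 13 -3 -2]
186 [17 17 17 23 21 14 17 14 16 19 15 23 17 24 17 -3]
188 [ 17  18  14  18  16  16  25 100  17  21  16  21  18  20  17  -1]
190 [ 19  18  21  14  19  27  27  93 103  95 103  23  17  18  22   0]
192 [ 20  20  16  26  24  65 101  96 116 115  64 105  17  17  18  15]
194 [ 19  21  24  64  67 101  94 117 120 117 115 101  16  22  18  17]
196 [ 13  18  28  66  68  99  98 118 116 117 113  67  26  22  19  17]
198 [ 18  25  28  35  63 100 100 115 118 116 113 102  25  19  20  17]
200 [ 20  27  25  34  70  63  96  94 102  96  98 102  68  22  23  17]
202 [ 17  23  22  34  66  72 101 101  90  84  67  97  29  21  18  18]
204 [ 19  21  24  30  32  70  61 100  63  63  33  30 102  19  20  20]
206 [ 21  19  26  22  37  34  32  33 100  28  31  25  24  14  20  18]
208 [16 15 21 25 26 27 30 34 33 32 23 25 20 14 19 19]
210 [15 15 21 20 26 27 28 27 26 24 24 17 13 18 14 18]
212 [18 21 20 15 17 19 20 27 19 20 15 16 16 20 15 19]
[[313.52062041 200.77957739]
 [316.4351108  195.63996928]
 [317.07920716 194.50319644]
 [221.28672506 195.3495459 ]]
```

View pics/crop0.png

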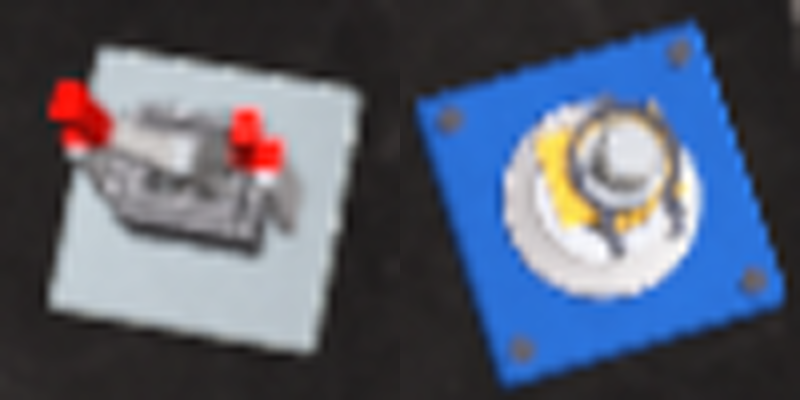

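The right crop shows the ring's ears at crop (612,245) and (675,225), below the nose at (630,150). So the gap faces the robot and the block yaw is about +15°. The left crop shows the handles along the stand's y, with the stand yaw at about -11°. First move: travel towards the stand, with a small turn to find the wrist's sign.

{"api": "apply_moves", "payload": {"plan": [[0.69, -0.76, -0.12, -0.1, 1], [0.69, -0.76, -0.12, -0.1, 1], [0.69, -0.76, -0.12, -0.1, 1], [0.69, -0.76, -0.12, -0.1, 1], [0.69, -0.76, -0.12, -0.1, 1], [0.69, -0.76, -0.12, -0.1, 1], [0.69, -0.76, -0.12, -0.1, 1], [0.69, -0.76, -0.12, -0.1, 1], [0.69, -0.76, -0.12, -0.1, 1], [0.69, -0.76, -0.12, -0.1, 1]]}}

```text
time: 0.98
ee_pos: [0.3332, -0.1171, 0.28]
eef_rot: [0.0, 0.95, 0.313, 0.0]
wrist_force: [0.8, -0.5, 0.4]
finger_gap: 1.003
grasp_force: 0.0
```

```bash
cat >> h.py <<'E'
def to(x,y,z,phi=None):
    o=robot.get_obs(); p=o["ee_pos"]; R=Rotation.from_quat(np.roll(o["eef_rot"],-1)).as_matrix()
    f=np.degrees(np.arctan2(R[1,0],R[0,0])); d=R.T@(np.array([x,y,z])-p)/.5
    t=0 if phi is None else -((phi-f+180)%360-180)/180
    print("t",o["time"],"p",p.round(4),"phi",f.round(2),"tilt",R[2].round(4),"F",o["wrist_force"].round(2),"g",round(o["finger_gap"],4),o["grasp_force"],"q1,6",o["qpos"][[0,5]].round(3)); print("shares",d.round(4),"turn",round(t,4))
E
python3 -c "
from h import *
to(.5145,.2869,.30,168.7)"
```

```text
t 0.9833 p [ 0.3332 -0.1171  0.28  ] phi 36.47 tilt [ 3.e-04  4.e-04 -1.e+00] F [ 0.81 -0.55  0.41] g 1.0028 0.0 q1,6 [-0.338  2.167]
shares [ 0.7719 -0.4342 -0.0399] turn -0.7346
```

{"api": "apply_moves", "payload": {"plan": [[0.772, -0.434, -0.04, -0.7346, 1], [0.772, -0.434, -0.04, -0.7346, 1], [0.772, -0.434, -0.04, -0.7346, 1], [0.772, -0.434, -0.04, -0.7346, 1], [0.772, -0.434, -0.04, -0.7346, 1], [0.772, -0.434, -0.04, -0.7346, 1], [0.772, -0.434, -0.04, -0.7346, 1], [0.772, -0.434, -0.04, -0.7346, 1], [0.772, -0.434, -0.04, -0.7346, 1], [0.772, -0.434, -0.04, -0.7346, 1]]}}

```text
time: 1.82
ee_pos: [0.5038, 0.263, 0.2983]
eef_rot: [-0.0, 0.584, 0.812, -0.0]
wrist_force: [1.6, 0.4, 0.7]
finger_gap: 0.999
grasp_force: 0.0
```

```bash
python3 -c "
from h import *
to(.5145,.2869,.26,168.7)"
```

```text
t 1.8167 p [0.5038 0.263  0.2983] phi 108.5 tilt [-0.e+00 -3.e-04 -1.e+00] F [1.57 0.45 0.67] g 0.9988 0.0 q1,6 [0.481 1.729]
shares [0.0386 0.0356 0.0766] turn -0.3345
```

{"api": "apply_moves", "payload": {"plan": [[0.0386, 0.0356, 0.0766, -0.3345, 1], [0.0386, 0.0356, 0.0766, -0.3345, 1], [0.0386, 0.0356, 0.0766, -0.3345, 1], [0.0386, 0.0356, 0.0766, -0.3345, 1], [0.0386, 0.0356, 0.0766, -0.3345, 1], [0.0386, 0.0356, 0.0766, -0.3345, 1], [0.0386, 0.0356, 0.0766, -0.3345, 1], [0.0386, 0.0356, 0.0766, -0.3345, 1], [0.0386, 0.0356, 0.0766, -0.3345, 1], [0.0386, 0.0356, 0.0766, -0.3345, 1]]}}

```text
time: 2.65
ee_pos: [0.5143, 0.2846, 0.2599]
eef_rot: [-0.0, 0.101, 0.995, -0.0]
wrist_force: [1.1, -0.5, 0.0]
finger_gap: 0.996
grasp_force: 0.0
```

```bash
python3 - <<'E'
from h import *
to(.5145,.2869,.20,168.7)
im,d=optics.read_camera("side"); np.savez("side1.npz",im=im,d=d)
x,y=np.round(proj("side",[[.5145,.2869,.19]])[0]).astype(int)
print(x,y); print(proj("side",robot.get_obs()["ee_pos"]),proj("side",[.5145,.2869,0.0895]))
cv2.imwrite("pics/side1.png",cv2.resize(im[y-50:y+70,x-60:x+60,::-1],(600,600),interpolation=cv2.INTER_CUBIC))
E
```

```text
t 2.65 p [0.5143 0.2846 0.2599] phi 168.46 tilt [ 6.e-04 -4.e-04 -1.e+00] F [ 1.12 -0.5   0.01] g 0.9961 0.0 q1,6 [0.505 0.707]
shares [0.0005 0.0047 0.1198] turn -0.0013
259 175
[[259.47354397 141.3154992 ]] [[258.9262172  219.66331556]]
```

View pics/side1.png

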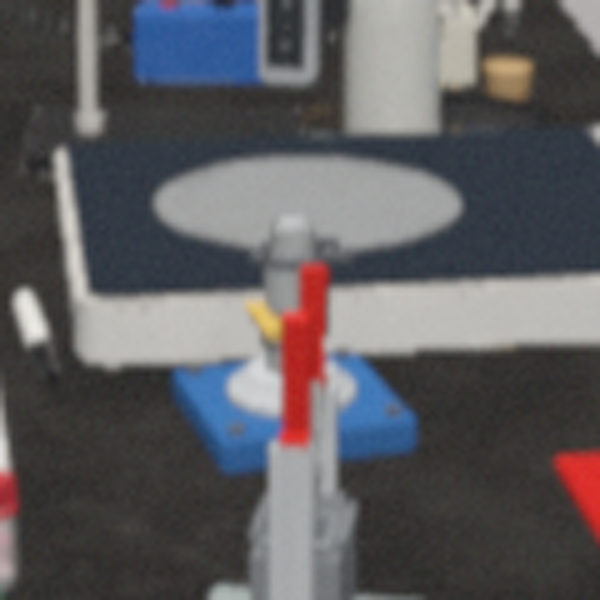

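The crop shows the pliers at (305,380) in the stand, with the spindle and ring behind at (290,245). The gripper is missing where I expect it, at (302,81), so I'll check the full frame.

```bash
python3 - <<'E'
from h import *
im,d=optics.read_camera("side")
im2,d2=optics.read_camera("top")
a=np.load("side1.npz")["im"]; print(np.abs(a.astype(int)-im).mean(), np.abs(np.load("side0.npz")["im"].astype(int)-im).mean())
cv2.imwrite("pics/full1.png",np.hstack([im[:,:,::-1][80:300,100:400],im2[:,:,::-1][80:300,150:400]]))
E
```

```text
1.5724402533637152 13.53376939561632
```

View pics/full1.png

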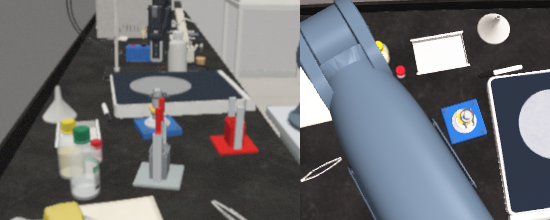

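The dark fingers hang above the handles at crop (290,40), tip at (290,82), in line with them. Now I'll descend to the grip.

{"api": "apply_moves", "payload": {"plan": [[0.0, 0.0047, 0.06, -0.0013, 1], [0.0, 0.0047, 0.12, -0.0013, 1], [0.0, 0.0047, 0.16, -0.0013, 1], [0.0, 0.0047, 0.19, -0.0013, 1], [0.0, 0.0047, 0.22, -0.0013, 1], [0.0, 0.0047, 0.24, -0.0013, 1], [0.0, 0.0047, 0.256, -0.0013, 1], [0.0, 0.0047, 0.256, -0.0013, 1], [0.0, 0.0047, 0.256, -0.0013, 1]]}}

```text
time: 3.55
ee_pos: [0.515, 0.287, 0.1324]
eef_rot: [-0.0, 0.1, 0.995, 0.0]
wrist_force: [-0.5, -0.2, 1.3]
finger_gap: 0.999
grasp_force: 0.0
```

```bash
python3 - <<'E'
from h import *
to(.5145,.2869,.132,168.7)
E
```

```text
t 3.55 p [0.515  0.287  0.1324] phi 168.53 tilt [ 1.e-04  1.e-04 -1.e+00] F [-0.46 -0.24  1.3 ] g 0.9993 0.0 q1,6 [0.508 0.708]
shares [ 0.0009 -0.0004  0.0008] turn -0.0009
```

{"api": "apply_moves", "payload": {"plan": [[0, 0, 0, 0, 0.85], [0, 0, 0, 0, 0.8], [0, 0, 0, 0, 0.78], [0, 0, 0, 0, 0.76], [0, 0, 0, 0, 0.76], [0, 0, 0, 0, 0.76]]}}

```text
time: 4.05
ee_pos: [0.5156, 0.2873, 0.1334]
eef_rot: [0.001, 0.1, 0.995, 0.001]
wrist_force: [0.9, -0.2, 5.6]
finger_gap: 0.76
grasp_force: 4.4
```

{"api": "apply_moves", "payload": {"plan": [[0, 0, 0, 0, 0.74], [0, 0, 0, 0, 0.74], [0, 0, 0, 0, 0.74]]}}

```text
time: 4.3
ee_pos: [0.5156, 0.2873, 0.1335]
eef_rot: [0.001, 0.1, 0.995, 0.001]
wrist_force: [0.0, 0.2, 7.2]
finger_gap: 0.741
grasp_force: 4.5
```

{"api": "apply_moves", "payload": {"plan": [[0, 0, 0, 0, 0.72], [0, 0, 0, 0, 0.72], [0, 0, 0, 0, 0.72]]}}

```text
time: 4.55
ee_pos: [0.5156, 0.2873, 0.1335]
eef_rot: [0.001, 0.1, 0.995, 0.001]
wrist_force: [-1.0, 0.6, 6.0]
finger_gap: 0.719
grasp_force: 4.5
```

{"api": "apply_moves", "payload": {"plan": [[0, 0, 0, 0, 0.7], [0, 0, 0, 0, 0.7], [0, 0, 0, 0, 0.7]]}}

```text
time: 4.8
ee_pos: [0.5156, 0.2873, 0.1335]
eef_rot: [0.001, 0.1, 0.995, 0.001]
wrist_force: [0.0, 0.2, 5.9]
finger_gap: 0.702
grasp_force: 4.6
```

{"api": "apply_moves", "payload": {"plan": [[0, 0, -0.01, 0, 0.71], [0, 0, -0.03, 0, 0.71], [0, 0, -0.07, 0, 0.71], [0, 0, -0.12, 0, 0.71], [0, 0, -0.18, 0, 0.71], [0, 0, -0.24, 0, 0.71], [0, 0, -0.29, 0, 0.71], [0, 0, -0.32, 0, 0.71], [0, 0, -0.33, 0, 0.71], [0, 0, -0.33, 0, 0.71]]}}

```text
time: 5.63
ee_pos: [0.5152, 0.2871, 0.2988]
eef_rot: [0.001, 0.1, 0.995, 0.001]
wrist_force: [-0.3, -0.0, -4.0]
finger_gap: 0.71
grasp_force: 3.7
```

```bash
python3 - <<'E'
from h import *
g=np.array([.5095,.0286])-.023*np.array([np.cos(np.radians(15)),np.sin(np.radians(15))]); print(g)
to(g[0],g[1],.2935,195)
im,d=optics.read_camera("side"); np.savez("side2.npz",im=im,d=d)
p=robot.get_obs()["ee_pos"]; x,y=np.round(proj("side",p)[0]).astype(int); print(x,y)
cv2.imwrite("pics/side2.png",cv2.resize(im[y-30:y+90,x-60:x+60,::-1],(600,600),interpolation=cv2.INTER_CUBIC))
E
```

```text
[0.48728371 0.02264716]
t 5.6333 p [0.5152 0.2871 0.2988] phi 168.56 tilt [-0.0017  0.0016 -1.    ] F [-0.29 -0.04 -4.01] g 0.7095 3.6973549192206856 q1,6 [0.508 0.708]
shares [-0.0501 -0.5296  0.0098] turn -0.1469
259 123
```

View pics/side2.png

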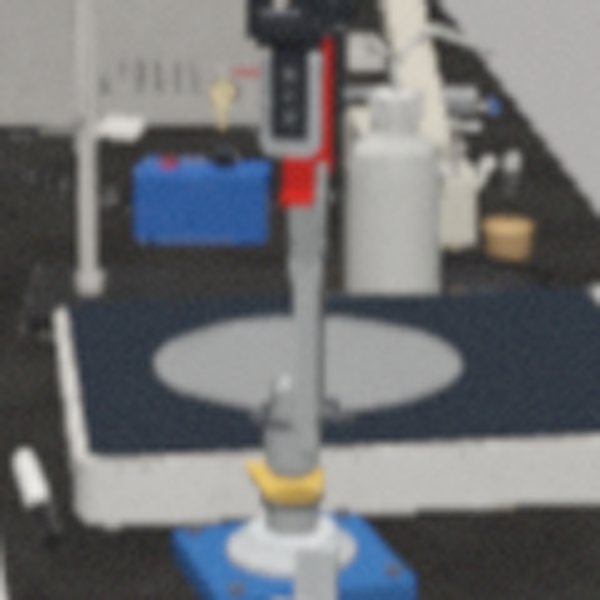

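The side crop shows the pliers hanging straight in the fingers (finger end at (290,155), red grip ending at (297,205)), with the ring at (300,410) and the brass collar at (287,480) behind. Next I'll carry them above the gap.

```bash
python3 -c "
from h import *
to(.4884,.0230,.2935,195)"
```

```text
t 5.6833 p [0.5149 0.2869 0.2973] phi 168.56 tilt [-2.e-04  3.e-04 -1.e+00] F [ 0.23  0.4  -2.7 ] g 0.7105 3.696483629755676 q1,6 [0.508 0.708]
shares [-0.0527 -0.5279  0.0074] turn -0.1469
```

{"api": "apply_moves", "payload": {"plan": [[-0.005, -0.05, 0, -0.02, 0.71], [-0.0127, -0.12, 0, -0.05, 0.71], [-0.02, -0.19, 0, -0.08, 0.71], [-0.0277, -0.27, 0, -0.11, 0.71], [-0.035, -0.35, 0, -0.1469, 0.71], [-0.043, -0.43, 0, -0.1469, 0.71], [-0.0487, -0.487, 0.004, -0.1469, 0.71], [-0.0517, -0.517, 0.007, -0.1469, 0.71], [-0.0527, -0.5279, 0.0074, -0.1469, 0.71], [-0.0527, -0.5279, 0.0074, -0.1469, 0.71]]}}

```text
time: 6.52
ee_pos: [0.4876, 0.0219, 0.2924]
eef_rot: [-0.001, -0.129, 0.992, 0.0]
wrist_force: [-0.2, 0.5, -2.1]
finger_gap: 0.711
grasp_force: 3.7
```

```bash
python3 - <<'E'
from h import *
to(.4884,.0230,.26,195)
im,d=optics.read_camera("side"); np.savez("side3.npz",im=im,d=d)
im2,d2=optics.read_camera("top")
p=robot.get_obs()["ee_pos"]
x,y=np.round(proj("side",[.4995,.0256,.15])[0]).astype(int); print(x,y)
for q in ([.4873,.0226,.103],[.4873,.0226,p[2]-.044-.078],[.4873,.0226,p[2]-.044],[.5095,.0286,.12],[.5095,.0286,.1]): print(((proj("side",q)[0]-[x-40,y-50])*6).round(1))
cv2.imwrite("pics/side3.png",np.hstack([cv2.resize(im[y-50:y+50,x-40:x+40,::-1],(480,600),interpolation=cv2.INTER_CUBIC)]))
E
```

```text
t 6.5167 p [0.4876 0.0219 0.2924] phi -165.12 tilt [ 2.1e-03  5.0e-04 -1.0e+00] F [-0.22  0.45 -2.06] g 0.7111 3.69433262036182 q1,6 [ 0.045 -0.215]
shares [-0.0022  0.0017  0.0647] turn -0.0007
261 157
[263.1 400.4]
[264.7 255. ]
[266.6  80.2]
[214.6 369. ]
[214.4 411.5]
```

View pics/side3.png

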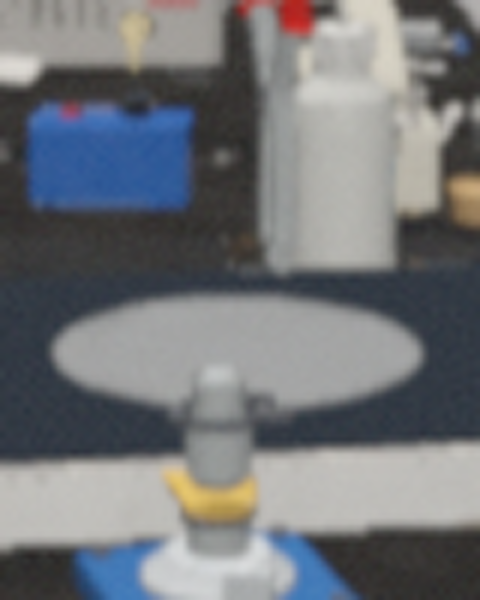

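The crop shows the tips ending near (278,272), the nose top at (217,368), the ears at (268,405) and the collar at (212,495). The tips look a few mm off in x and in height, so I'll measure on averaged frames.

```bash
python3 - <<'E'
from h import *
fr=[optics.read_camera("side") for _ in range(6)]
im=np.mean([f[0] for f in fr],0).mean(2); d=np.median([f[1] for f in fr],0); np.savez("avg3.npz",im=im,d=d)
P=cloud("side",d); np.set_printoptions(linewidth=200)
print("tips cols 260..275")
for r in range(136,158): print(r,im[r,260:276].astype(int),(P[r,260:276,1]*100).astype(int))
print("shaft cols 246..272")
for r in range(165,192): print(r,im[r,246:274].astype(int))
E
```

```text
tips cols 260..275
136 [ 51  50  52  73 115 137 143 151 153 157 159 165 169 173 175 177] [-83 -83 -82 -82   2   2   3   3   3   3 -48 -47 -47 -47 -47 -46]
137 [ 51  52  53  75 115 137 142 151 153 155 158 164 169 173 175 176] [-81 -80 -80 -81   2   2   3   3   3   3 -48 -47 -47 -47 -47 -46]
138 [ 54  52  54  74 115 138 142 151 154 156 156 164 169 173 175 176] [-78 -79 -79 -78   2   2   3   3   3   3 -48 -47 -47 -47 -47 -47]
139 [ 55  54  55  76 116 137 140 150 154 155 155 163 168 172 174 176] [-76 -77 -77 -77   2   2   3   3   3   3 -48 -48 -47 -47 -47 -47]
140 [ 55  53  55  76 117 139 139 150 154 155 155 163 169 172 174 176] [-75 -75 -74 -75   2   2   3   3   3   3 -48 -47 -47 -47 -47 -46]
141 [ 56  55  57  77 117 139 139 149 154 154 155 164 169 173 175 176] [-73 -73 -73 -73   2   2   3   3   3   3 -48 -47 -47 -47 -47 -46]
142 [ 54  55  55  77 117 139 138 149 153 155 156 164 170 173 175 177] [-71 -71 -71 -71   2   2   3   3   3   3 -48 -48 -47 -47 -47 -47]
143 [ 52  52  57  79 119 140 138 149 154 154 155 163 169 172 174 177] [-70 -69 -69 -69   2   2   3   3   3   3 -48 -47 -47 -47 -4
[... 4368 characters left out ...]
9 186 179 178 180 175 158 144 143 146 148 148 147 146 141 143 153 171 185 189 189 189 188 187 187 188 188 187]
187 [189 186 177 169 174 176 167 151 139 138 139 139 140 139 142 151 163 171 185 189 188 188 188 188 187 187 188 188]
188 [188 187 180 161 166 176 174 164 153 149 146 144 145 150 160 165 169 171 185 188 188 188 188 187 187 187 187 188]
189 [188 188 184 168 162 172 177 174 168 164 160 159 160 164 170 173 173 171 184 188 187 187 187 186 186 187 187 187]
190 [187 188 186 180 169 162 171 171 166 162 157 154 153 156 158 163 168 166 182 187 188 187 187 186 185 186 186 187]
191 [186 187 187 185 174 148 154 157 151 147 143 139 137 137 139 143 148 153 179 187 188 187 186 186 185 186 186 187]
```

```bash
python3 - <<'E'
from h import *
a=np.load("avg3.npz"); P=cloud("side",a["d"]); np.set_printoptions(linewidth=180)
print("near tip",(P[149:151,266:269]*1000).round(1).reshape(-1,3)); print("jaw",(P[138:146,264:270,1]*1000).round(1).mean(0))
print("land",(P[179:184,254:261,1]*1000).round(1).mean(0),"nose",(P[170:172,256:259]*1000).round(1).reshape(-1,3))
print("ear",(P[174:178,261:268,1]*1000).round(0),"\n",(P[174:178,261:268,2]*1000).round(0))
E
```

```text
near tip [[485.5  31.7 174.6]
 [483.1  34.6 175.4]
 [480.2  31.2 174.5]
 [485.5  30.8 171.7]
 [483.1  35.9 173.1]
 [480.4  34.  172.5]]
jaw [21.275  24.6625 37.375  38.4    38.1125 37.2125]
land [40.4  41.38 42.24 41.48 42.58 41.7  40.46] nose [[511.8  36.6 118.4]
 [509.1  36.4 118.4]
 [506.5  36.7 118.4]
 [511.9  39.1 116.5]
 [509.3  40.5 116.9]
 [506.6  38.5 116.2]]
ear [[  30.   16.   12. -128. -126.   13. -129.]
 [  32. -119.   35.   36.   34.   36.   33.]
 [  44.   42.   41.   36.   37.   36.   34.]
 [  46.   42.   39. -100. -100.  -99.  -98.]] 
 [[105. 100.  99.  51.  52.  99.  51.]
 [103.  51. 104. 104. 103. 104. 103.]
 [104. 103. 103. 101. 101. 101. 100.]
 [102. 100. 100.  51.  51.  51.  52.]]
```

```bash
python3 - <<'E'
from h import *
D=np.array([optics.read_camera("side")[1] for _ in range(16)]); D[D==0]=np.nan
d=np.nan_to_num(np.nanmedian(D,0)); P=cloud("side",d)*1000
for r in range(92,153,1):
    q=P[r,258:276]; q=q[(q[:,1]>-20)&(q[:,1]<120)]
    if len(q): print(r,"z%.0f"%q[:,2].mean(),"x",q[:,0].astype(int),"y",q[:,1].astype(int))
print("land y",P[179:185,255:260,1].mean(0).round(1),"nose",P[172:174,256:259].mean(0).round(1))
print("near ear",P[175:177,263:267].round(0).tolist())
to(.4917,.0230,.26,195)
E
```

```text
92 z323 x [505 503 500 498 495 493 490 487 488 486 484 481 479 476 474 471 469] y [-3 -3 -3  2  3  2  2  0 59 60 61 66 66 62 62 63 64]
93 z321 x [505 503 500 498 495 493 490 487 488 486 484 481 479 476 474 471 469] y [-3 -6 -4  1  4  2  2  1 59 60 61 67 66 65 64 64 62]
94 z318 x [505 503 500 498 495 493 490 487 488 486 484 481 479 476 474 471 469] y [-3 -3 -6  1  4  3  3  2 59 60 61 67 65 65 64 63 63]
95 z316 x [505 503 500 498 495 493 490 487 488 486 483 481 479 476 474 471 468] y [-4 -4 -5  1  4  4  2  3 59 60 60 67 65 65 64 64 56]
96 z313 x [505 503 500 498 495 493 490 487 488 486 484 481 479 476 474 471 469] y [-4 -3 -4  0  4  3  2  3 59 60 62 66 65 64 64 63 63]
97 z311 x [505 503 500 498 495 493 490 487 488 486 483 481 479 476 474 471 469] y [-2 -4 -4  1  5  3  2  2 59 61 61 66 66 63 62 63 63]
98 z308 x [505 503 500 498 495 493 490 487 488 486 483 481 479 476 474 471 469] y [-3 -4 -4  1  4  4  4  2 60 60 62 66 65 59 61 64 63]
99 z306 x [503 500 498 495 493 490 487 488 486 483 481 479 476 474 471 469] y [-4 -5  1  5  3  2  2 60 61 62 67 66 62 64 64 63]
100 z304 x [498 495 493 490
[... 3373 characters left out ...]
 x [487 485 483 480] y [22 29 33 34]
149 z174 x [487 485 483 480] y [23 31 34 33]
150 z172 x [487 485 483 480] y [23 31 34 33]
151 z169 x [485 482 480] y [31 33 32]
land y [40.9 41.8 42.1 42.1 41.4] nose [[511.9  38.9 112.2]
 [509.2  38.6 112.1]
 [506.5  38.3 111.9]]
near ear [[[493.0, 35.0, 104.0], [490.0, 34.0, 103.0], [488.0, 36.0, 104.0], [485.0, 34.0, 103.0]], [[493.0, 40.0, 103.0], [490.0, 35.0, 101.0], [488.0, 36.0, 101.0], [485.0, 34.0, 101.0]]]
t 7.7167 p [0.4884 0.023  0.2935] phi -165.01 tilt [ 0.e+00  1.e-04 -1.e+00] F [ 0.09 -0.93 -2.47] g 0.7059 3.6943592957686633 q1,6 [ 0.047 -0.215]
shares [-0.0064 -0.0016  0.067 ] turn -0.0<stdin>:3: RuntimeWarning: All-NaN slice encountered
```

Relative to the ring, the side view puts the tips about 4.2 mm too far in -x and 4.9 mm too far in +y, with the pin about 46 mm below the TCP. I'll correct this and stop just above the ears.

```bash
python3 -c "
from h import *
to(.4926,.0181,.232,195)"
```

```text
t 7.7167 p [0.4884 0.023  0.2935] phi -165.01 tilt [ 0.e+00  1.e-04 -1.e+00] F [ 0.09 -0.93 -2.47] g 0.7059 3.6943592957686633 q1,6 [ 0.047 -0.215]
shares [-0.0057 -0.0116  0.123 ] turn -0.0
```

{"api": "apply_moves", "payload": {"plan": [[-0.0057, -0.0116, 0.02, 0, 0.73], [-0.0057, -0.0116, 0.05, 0, 0.73], [-0.0057, -0.0116, 0.08, 0, 0.73], [-0.0057, -0.0116, 0.1, 0, 0.73], [-0.0057, -0.0116, 0.115, 0, 0.73], [-0.0057, -0.0116, 0.123, 0, 0.73], [-0.0057, -0.0116, 0.123, 0, 0.73], [-0.0057, -0.0116, 0.123, 0, 0.73]]}}

```text
time: 8.38
ee_pos: [0.4928, 0.0181, 0.2322]
eef_rot: [0.0, -0.131, 0.991, 0.0]
wrist_force: [0.8, 0.3, -2.1]
finger_gap: 0.732
grasp_force: 3.6
```

```bash
cat > near.py <<'E'
from h import *
F=[optics.read_camera("side") for _ in range(10)]
D=np.array([f[1] for f in F]); D[D==0]=np.nan; im=np.mean([f[0] for f in F],0)
d=np.nan_to_num(np.nanmedian(D,0)); P=cloud("side",d)*1000; np.savez("near.npz",im=im,d=d)
for r in range(158,180):
    q=P[r,258:273]; k=(q[:,1]>-20)&(q[:,1]<70)
    print(r,"z",q[k][:,2].astype(int),"x",q[k][:,0].astype(int),"y",q[k][:,1].astype(int),"gray",im[r,258:273].mean(1).astype(int))
to(.4926,.0181,.222,195)
x,y=264,165
cv2.imwrite("pics/near.png",cv2.resize(im[y-25:y+25,x-25:x+25,::-1].astype(np.uint8),(600,600),interpolation=cv2.INTER_CUBIC))
E
python3 -W ignore near.py
```

```text
158 z [145 146 150 149 149 149] x [497 495 493 490 487 485] y [17 20 31 30 30 30] gray [162 162 154 136 141 144 151 152 150 157 158 157 155 153 152]
159 z [142 143 147 147 146 147] x [497 495 493 490 487 485] y [16 20 32 32 30 31] gray [163 162 154 135 141 144 151 151 151 159 162 161 160 159 159]
160 z [140 141 144 144 144 144] x [497 495 493 490 487 485] y [16 20 31 32 31 31] gray [162 162 154 134 141 144 151 151 150 159 162 162 162 162 162]
161 z [137 137 142 141 141 141] x [497 495 493 490 487 485] y [16 18 32 31 30 31] gray [162 162 154 135 141 143 150 151 150 160 162 163 163 164 164]
162 z [134 135 139 139 139 138] x [497 495 493 490 487 485] y [16 19 32 32 34 31] gray [163 162 155 134 140 143 150 151 152 160 163 163 164 164 164]
163 z [131 132 136 136 136 135] x [497 495 493 490 487 485] y [15 20 33 32 32 30] gray [163 163 155 136 141 143 150 151 152 160 164 164 165 164 164]
164 z [129 130 133 134 133 133] x [497 495 493 490 487 485] y [17 21 33 33 32 32] gray [164 164 156 137 142 143 150 150 150 160 164 165 165 164 164]
165 z [126 126 130 131 130 130] x [497 495 493 490 487 48
[... 1919 characters left out ...]
42 42 42 40 35 37 36 34 33 32] gray [138 132 127 115  94  91  92  93  94  94  90  82  68  62  60]
177 z [102 102 101 101 100 100] x [506 504 501 498 496 493] y [46 47 45 45 43 40] gray [116 111 109 103  91  80  73  72  75  75  73  68  60  57  57]
178 z [99 99 98 98 94] x [506 504 501 498 495] y [46 48 45 44 33] gray [110 109 107 106  99  75  62  61  62  60  62  59  58  58  58]
179 z [94 94 94 92 92] x [506 503 501 498 495] y [42 41 39 36 34] gray [133 131 128 126 112  78  59  58  59  58  58  57  58  58  58]
t 8.8833 p [0.4927 0.0182 0.2321] phi -165.0 tilt [-1.e-04  1.e-04 -1.e+00] F [-0.41 -0.08 -1.78] g 0.7286 3.611861733952537 q1,6 [ 0.037 -0.225]
shares [ 0.0002 -0.0001  0.0202] turn 0.0
```

View pics/near.png

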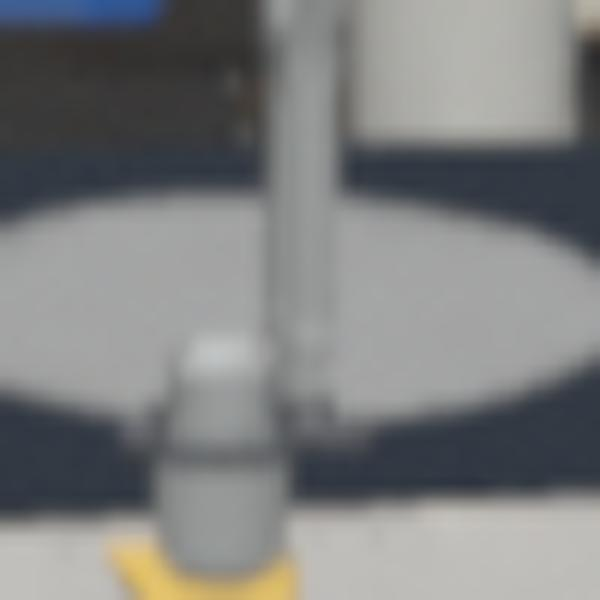

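The zoom shows the near tip at about (318,415), just above the ears at (330,435), with the nose at (225,400). Depth says y is now right. In x the tips have swung about 3.5 mm too far towards the shaft, so I'll correct that slowly.

```bash
python3 -c "
from h import *
to(.4891,.0184,.232,195)"
```

```text
t 8.8833 p [0.4927 0.0182 0.2321] phi -165.0 tilt [-1.e-04  1.e-04 -1.e+00] F [-0.41 -0.08 -1.78] g 0.7286 3.611861733952537 q1,6 [ 0.037 -0.225]
shares [0.0068 0.0023 0.0002] turn 0.0
```

{"api": "apply_moves", "payload": {"plan": [[0.001, 0.0003, 0, 0, 0.73], [0.003, 0.001, 0, 0, 0.73], [0.005, 0.0016, 0, 0, 0.73], [0.0065, 0.002, 0, 0, 0.73], [0.0068, 0.0023, 0, 0, 0.73], [0.0068, 0.0023, 0, 0, 0.73], [0.0068, 0.0023, 0, 0, 0.73]]}}

```text
time: 9.47
ee_pos: [0.489, 0.0184, 0.232]
eef_rot: [0.0, -0.131, 0.991, 0.0]
wrist_force: [0.4, -0.5, -1.7]
finger_gap: 0.728
grasp_force: 3.6
```

```bash
python3 -W ignore near.py | sed -n '1p;4p;8,16p;18,19p;23,$p'
```

```text
158 z [146 148 149 149 149] x [492 490 487 485 482] y [18 27 31 31 31] gray [162 163 162 161 157 143 137 151 154 154 157 157 155 153 152]
161 z [137 141 142 142 141] x [492 490 487 485 482] y [18 29 33 32 32] gray [162 162 162 163 159 144 136 151 154 155 161 163 163 164 164]
165 z [124 127 129 131 131 130] x [494 492 490 487 485 482] y [11 20 29 33 34 31] gray [164 165 164 158 143 141 138 151 154 155 161 165 165 164 164]
166 z [122 124 127 128 128 128] x [494 492 490 487 485 482] y [14 20 29 32 33 33] gray [165 165 164 156 136 137 137 154 157 157 159 164 164 164 164]
167 z [119 122 123 125 125 125] x [494 492 490 487 485 482] y [13 22 27 34 32 31] gray [170 169 164 155 134 137 140 160 165 161 156 161 163 163 164]
168 z [120 120 120 121 123 123 123 123] x [506 503 500 490 487 485 482 479] y [26 26 26 29 36 34 34 34] gray [184 178 164 158 149 147 143 157 161 155 147 159 164 164 164]
169 z [120 120 119 115 120 120 119 119] x [506 503 501 489 487 485 482 479] y [35 33 32 19 35 33 33 32] gray [190 181 165 159 158 157 149 155 154 145 139 157 164 163 164]
170 z [118 117 117 116 113 115 115]
[... 556 characters left out ...]
 36 35 30 16 13 12 12 11] gray [152 147 137 117 103 106 124 134 138 154 159 159 158 158 157]
175 z [104 104 104 102 103 103 103 103 103 102 102] x [506 503 501 498 492 490 487 484 482 479 476] y [38 38 36 30 33 35 35 34 34 33 32] gray [149 143 135 119  94  98 111 110 105 112 109 106  96  87  81]
176 z [103 103 103 103 103 102 100 101 100 100  99  99] x [506 503 501 498 496 493 490 487 484 482 479 476] y [41 42 43 42 42 39 34 36 35 34 32 32] gray [137 132 127 114  94  91  92  94  94  94  90  81  69  62  59]
t 9.9667 p [0.4891 0.0184 0.232 ] phi -165.0 tilt [ 0.e+00  1.e-04 -1.e+00] F [ 0.46  0.1  -2.12] g 0.7288 3.6112807074096054 q1,6 [ 0.037 -0.224]
shares [-0.0067 -0.0024  0.02  ] turn 0.0
```

The tips are now within about 1 mm of the notch centre line. I'll lower them into the gap while watching the force.

{"api": "apply_moves", "payload": {"plan": [[0, 0, 0.004, 0, 0.73], [0, 0, 0.008, 0, 0.73], [0, 0, 0.012, 0, 0.73], [0, 0, 0.016, 0, 0.73], [0, 0, 0.02, 0, 0.73], [0, 0, 0.02, 0, 0.73]]}}

```text
time: 10.47
ee_pos: [0.4888, 0.0184, 0.2215]
eef_rot: [-0.0, -0.131, 0.991, 0.0]
wrist_force: [-0.6, -0.1, -1.3]
finger_gap: 0.731
grasp_force: 3.6
```

{"api": "apply_moves", "payload": {"plan": [[0, 0, 0.001, 0, 0.73], [0, 0, 0.002, 0, 0.73], [0, 0, 0.003, 0, 0.73], [0, 0, 0.003, 0, 0.73]]}}

```text
time: 10.8
ee_pos: [0.489, 0.0184, 0.2205]
eef_rot: [0.0, -0.131, 0.991, 0.0]
wrist_force: [-0.4, -0.4, -1.4]
finger_gap: 0.731
grasp_force: 3.6
```

{"api": "apply_moves", "payload": {"plan": [[0, 0, 0.001, 0, 0.73], [0, 0, 0.002, 0, 0.73], [0, 0, 0.003, 0, 0.73], [0, 0, 0.003, 0, 0.73]]}}

```text
time: 11.13
ee_pos: [0.489, 0.0184, 0.2189]
eef_rot: [-0.0, -0.131, 0.991, 0.0]
wrist_force: [0.5, -0.6, -2.4]
finger_gap: 0.727
grasp_force: 3.6
```

{"api": "apply_moves", "payload": {"plan": [[0, 0, 0.001, 0, 0.73], [0, 0, 0.002, 0, 0.73], [0, 0, 0.003, 0, 0.73], [0, 0, 0.003, 0, 0.73]]}}

```text
time: 11.47
ee_pos: [0.489, 0.0184, 0.2174]
eef_rot: [-0.0, -0.131, 0.991, 0.0]
wrist_force: [-0.3, 0.2, -2.2]
finger_gap: 0.729
grasp_force: 3.6
```

{"api": "apply_moves", "payload": {"plan": [[0, 0, 0.001, 0, 0.73], [0, 0, 0.002, 0, 0.73], [0, 0, 0.002, 0, 0.73]]}}

```text
time: 11.72
ee_pos: [0.4892, 0.0184, 0.2166]
eef_rot: [0.0, -0.131, 0.991, 0.0]
wrist_force: [-0.3, -0.2, 0.6]
finger_gap: 0.728
grasp_force: 3.9
```

```bash
python3 -W ignore near.py | sed -n '1p;4p;8,$p'
```

```text
158 z [146 148 149 150 149] x [492 490 487 485 482] y [19 26 30 31 29] gray [162 162 162 162 157 142 136 149 153 154 157 157 155 154 152]
161 z [138 140 141 141 141] x [492 490 487 485 482] y [19 27 31 31 30] gray [163 163 162 163 159 144 135 150 153 155 160 163 163 164 164]
165 z [126 129 130 130 130] x [492 490 487 485 482] y [18 29 32 31 31] gray [165 165 165 164 160 145 136 149 153 156 162 165 165 164 164]
166 z [124 127 128 127 127] x [492 490 487 484 482] y [19 29 33 31 31] gray [165 165 165 164 160 146 135 149 153 155 162 164 165 164 164]
167 z [121 124 125 124 125] x [492 490 487 484 482] y [20 28 33 31 32] gray [170 168 164 163 160 148 136 149 153 156 162 164 164 164 164]
168 z [120 120 120 118 121 122 122 122] x [506 503 500 492 490 487 484 482] y [26 25 25 19 29 33 32 31] gray [184 178 164 159 152 146 137 148 153 156 162 164 164 164 163]
169 z [120 120 119 114 115 118 120 119 119] x [506 503 500 494 492 490 487 484 482] y [33 34 32 14 18 29 33 32 30] gray [189 181 165 152 138 142 137 149 153 156 162 164 164 164 164]
170 z [118 118 117 116 110 112 115 117 117 116] x [506 50
[... 1306 characters left out ...]
9  96 104 110 106  96  89  81  68  61  60]
177 z [102 102 102 101 100  99  93  95  95] x [506 504 501 498 496 493 489 487 484] y [46 47 46 44 43 38 20 28 27] gray [116 111 111 108  95  88  99 106  99  81  72  68  61  58  58]
178 z [99 99 98 98 94 92 92] x [506 504 501 498 495 487 484] y [46 46 45 44 34 27 27] gray [106 106 107 108  96  82  94 110  99  72  62  60  59  58  57]
179 z [94 94 94 93 91] x [506 503 501 498 495] y [42 41 41 37 33] gray [131 129 128 125 110  78  76  93  84  65  58  57  58  58  59]
t 12.2167 p [0.4891 0.0184 0.2166] phi -165.0 tilt [-1.e-04  1.e-04 -1.e+00] F [-0.45 -0.83  1.4 ] g 0.7309 3.9790351828560233 q1,6 [ 0.037 -0.224]
shares [-0.0066 -0.0024 -0.0109] turn 0.0
```

The steps touched the ears at TCP 0.2166, and the tips show below the ring. I'll back off about 3 mm, shift 2 mm outward (tool x) and begin squeezing.

{"api": "apply_moves", "payload": {"plan": [[0.0, 0, -0.003, 0, 0.73], [0.002, 0, -0.005, 0, 0.73], [0.004, 0, -0.005, 0, 0.73], [0.004, 0, -0.005, 0, 0.73], [0.004, 0, -0.006, 0, 0.7], [0.004, 0, -0.006, 0, 0.7]]}}

```text
time: 12.72
ee_pos: [0.4871, 0.0178, 0.2195]
eef_rot: [-0.0, -0.131, 0.991, 0.0]
wrist_force: [0.4, -0.3, -1.2]
finger_gap: 0.699
grasp_force: 3.7
```

{"api": "apply_moves", "payload": {"plan": [[0, 0, -0.0005, 0, 0.68], [0, 0, -0.0005, 0, 0.68], [0, 0, -0.0005, 0, 0.68]]}}

```text
time: 12.97
ee_pos: [0.4871, 0.0178, 0.2197]
eef_rot: [-0.0, -0.131, 0.991, 0.0]
wrist_force: [-0.3, -0.1, -1.5]
finger_gap: 0.68
grasp_force: 3.9
```

{"api": "apply_moves", "payload": {"plan": [[0, 0, -0.0005, 0, 0.66], [0, 0, -0.0005, 0, 0.66], [0, 0, -0.0005, 0, 0.66]]}}

```text
time: 13.22
ee_pos: [0.4871, 0.0178, 0.22]
eef_rot: [-0.0, -0.131, 0.991, 0.0]
wrist_force: [0.1, -0.7, -1.7]
finger_gap: 0.662
grasp_force: 4.7
```

{"api": "apply_moves", "payload": {"plan": [[0, 0, -0.0005, 0, 0.64], [0, 0, -0.0005, 0, 0.64], [0, 0, -0.0005, 0, 0.64]]}}

```text
time: 13.47
ee_pos: [0.4871, 0.0179, 0.2202]
eef_rot: [-0.0, -0.131, 0.991, 0.0]
wrist_force: [0.6, 0.5, -2.0]
finger_gap: 0.638
grasp_force: 5.1
```

{"api": "apply_moves", "payload": {"plan": [[0, 0, -0.0005, 0, 0.62], [0, 0, -0.0005, 0, 0.62], [0, 0, -0.0005, 0, 0.62]]}}

```text
time: 13.72
ee_pos: [0.4871, 0.0179, 0.2205]
eef_rot: [0.0, -0.131, 0.991, 0.0]
wrist_force: [0.6, -0.2, -1.9]
finger_gap: 0.621
grasp_force: 5.8
```

{"api": "apply_moves", "payload": {"plan": [[0, 0, -0.0005, 0, 0.6], [0, 0, -0.0005, 0, 0.6], [0, 0, -0.0005, 0, 0.6]]}}

```text
time: 13.97
ee_pos: [0.4871, 0.0179, 0.2208]
eef_rot: [0.0, -0.131, 0.991, 0.0]
wrist_force: [-0.4, -0.7, -1.0]
finger_gap: 0.601
grasp_force: 6.7
```

{"api": "apply_moves", "payload": {"plan": [[0, 0, -0.0005, 0, 0.58], [0, 0, -0.0005, 0, 0.58], [0, 0, -0.0005, 0, 0.58]]}}

```text
time: 14.22
ee_pos: [0.4872, 0.0179, 0.221]
eef_rot: [0.0, -0.131, 0.991, 0.0]
wrist_force: [0.4, 0.6, -0.4]
finger_gap: 0.577
grasp_force: 7.7
```

{"api": "apply_moves", "payload": {"plan": [[0, 0, -0.001, 0, 0.56], [0, 0, -0.001, 0, 0.56], [0, 0, -0.001, 0, 0.56]]}}

```text
time: 14.47
ee_pos: [0.4872, 0.0179, 0.2215]
eef_rot: [0.0, -0.131, 0.991, 0.0]
wrist_force: [0.2, 0.4, -1.5]
finger_gap: 0.563
grasp_force: 9.6
```

{"api": "apply_moves", "payload": {"plan": [[0, 0, -0.0008, 0, 0.54], [0, 0, -0.0008, 0, 0.54], [0, 0, -0.0008, 0, 0.54]]}}

```text
time: 14.72
ee_pos: [0.4871, 0.0178, 0.2218]
eef_rot: [-0.0, -0.131, 0.991, -0.0]
wrist_force: [1.0, 0.9, -2.6]
finger_gap: 0.539
grasp_force: 11.9
```

{"api": "apply_moves", "payload": {"plan": [[0, 0, -0.0008, 0, 0.52], [0, 0, -0.0008, 0, 0.52], [0, 0, -0.0008, 0, 0.52]]}}

```text
time: 14.97
ee_pos: [0.4871, 0.0178, 0.2223]
eef_rot: [-0.0, -0.13, 0.991, 0.0]
wrist_force: [0.4, -0.3, -2.7]
finger_gap: 0.525
grasp_force: 13.5
```

```bash
python3 -W ignore near.py | sed -n '8,$p'
```

```text
165 z [124 124 124 131 131 131 131] x [494 492 489 487 485 482 479] y [11 13 13 33 35 34 34] gray [165 165 163 156 135 144 144 140 152 156 160 164 165 165 164]
166 z [121 122 121 128 129 128 128] x [494 492 489 487 485 482 479] y [10 13 11 35 36 35 35] gray [165 165 164 157 139 145 144 139 151 156 159 164 165 164 165]
167 z [118 118 118 126 126 126 126] x [494 491 489 487 485 482 479] y [12 12 12 35 37 35 35] gray [170 169 164 157 141 145 144 138 151 155 159 163 164 164 163]
168 z [120 120 120 115 115 115 123 124 123 123] x [506 503 500 494 491 489 487 485 482 479] y [27 27 25 11 11 11 36 38 36 37] gray [184 178 164 156 142 146 143 136 150 155 159 163 164 164 164]
169 z [120 120 119 113 113 112 121 121 120 120] x [506 503 500 494 491 489 487 485 482 479] y [34 34 30 11 12 10 37 37 36 36] gray [190 181 165 155 145 149 146 135 150 155 158 163 164 164 164]
170 z [118 118 118 116 109 109 109 118 118 118 118] x [506 503 501 498 494 491 489 487 485 482 479] y [36 36 35 30 11  9 10 36 37 38 37] gray [179 173 163 148 150 156 154 138 149 155 158 162 163 164 164]
171 z [116 115 114 113 107 107
[... 1211 characters left out ...]
2 102 101 100 100  99  99  99  99  99] x [506 504 501 498 496 493 490 487 485 482 479 477] y [48 49 48 46 45 42 42 40 39 39 39 38] gray [123 122 118 117 116 101  93  97 109 107  88  70  61  59  58]
178 z [100  99  99  99  98  95  95] x [506 504 501 498 496 484 482] y [49 48 46 46 45 37 35] gray [107 106 104 103  98  79  74  91 118 118  86  65  59  58  58]
179 z [95 95 94 93 91 92 92] x [506 503 501 498 495 484 482] y [42 42 40 37 33 36 35] gray [123 121 120 118 106  76  63  82 113 113  80  60  58  58  58]
t 15.4667 p [0.4871 0.0179 0.2223] phi -165.0 tilt [ 0.e+00  1.e-04 -1.e+00] F [ 0.17 -0.57 -3.36] g 0.5236 13.464022278785706 q1,6 [ 0.037 -0.225]
shares [-0.0107 -0.0024  0.0006] turn 0.0
```

{"api": "apply_moves", "payload": {"plan": [[0, 0, -0.0006, 0, 0.5], [0, 0, -0.0006, 0, 0.5], [0, 0, -0.0006, 0, 0.5]]}}

```text
time: 15.72
ee_pos: [0.4872, 0.0178, 0.2226]
eef_rot: [0.0, -0.13, 0.991, 0.0]
wrist_force: [0.1, -0.1, -2.6]
finger_gap: 0.503
grasp_force: 15.0
```

{"api": "apply_moves", "payload": {"plan": [[0, 0, -0.0004, 0, 0.48], [0, 0, -0.0004, 0, 0.48], [0, 0, -0.0004, 0, 0.48]]}}

```text
time: 15.97
ee_pos: [0.4871, 0.0178, 0.2228]
eef_rot: [0.0, -0.131, 0.991, 0.0]
wrist_force: [0.6, -1.1, -2.5]
finger_gap: 0.485
grasp_force: 16.6
```

```bash
python3 -W ignore near.py | sed -n '13,$p'
```

```text
170 z [118 118 117 116 109 109 109 118 119 119 118] x [506 503 501 498 494 491 488 487 485 482 479] y [37 36 35 31  9  9  9 38 39 39 37] gray [179 173 162 147 157 162 153 138 150 155 158 163 164 164 164]
171 z [116 115 115 113 107 106 106 115 116 116 116] x [506 503 501 498 494 491 488 487 485 482 479] y [38 36 35 30 11  9  9 37 41 39 38] gray [164 159 153 144 157 161 152 136 150 156 157 162 164 164 164]
172 z [113 113 112 110 103 103 103 113 114 113 113] x [506 503 501 498 494 491 488 487 485 482 479] y [38 37 34 29  9  8  8 37 41 40 39] gray [154 150 142 135 149 156 146 137 152 157 160 163 164 164 164]
173 z [110 110 109 108 100 100 100 110 111 111 110] x [506 503 501 498 494 491 488 487 485 482 479] y [37 37 35 31  9  9  9 38 41 40 39] gray [153 148 138 126 137 150 142 140 159 164 164 161 159 158 157]
174 z [107 107 105 104  98  97  97 107 109 109 108 108] x [506 503 500 498 494 491 488 487 485 482 480 477] y [36 36 33 29 10  9  9 38 43 42 42 40] gray [152 146 136 124 130 144 136 139 159 162 158 142 134 131 127]
175 z [105 104 104 102  95  95  94 105 106 106 105 105] x [506 503 50
[... 388 characters left out ...]
100 100 100 100 100 100  99] x [506 504 501 498 496 493 490 487 485 482 479 477] y [47 49 49 48 46 43 43 42 42 41 41 41] gray [129 124 122 126 121 106 105 114 126 114  97  79  62  58  58]
178 z [100 100  99  99  99  98  96  95] x [506 504 501 498 496 493 485 482] y [50 50 47 47 46 44 39 36] gray [108 105 105 104  97  81  77  96 122 112  84  70  62  58  57]
179 z [94 95 93 93 91 94 92] x [506 503 501 498 495 485 482] y [41 42 39 38 33 40 36] gray [116 115 116 113 103  76  65  93 129 118  80  61  58  58  59]
t 16.4667 p [0.4871 0.0178 0.2228] phi -165.0 tilt [-0.e+00  1.e-04 -1.e+00] F [ 1.32 -0.03 -2.81] g 0.4867 16.59373387810774 q1,6 [ 0.037 -0.225]
shares [-0.0107 -0.0023  0.0016] turn 0.0
```

{"api": "apply_moves", "payload": {"plan": [[0, 0, -0.0002, 0, 0.47], [0, 0, -0.0002, 0, 0.47], [0, 0, 0.002, 0, 0.47], [0, 0, 0.005, 0, 0.47], [0, 0, 0.008, 0, 0.47], [0, 0, 0.011, 0, 0.47], [0, 0, 0.014, 0, 0.47], [0, 0, 0.014, 0, 0.47]]}}

```text
time: 17.13
ee_pos: [0.4869, 0.0178, 0.2154]
eef_rot: [-0.0, -0.131, 0.991, 0.0]
wrist_force: [0.0, -0.3, -2.8]
finger_gap: 0.473
grasp_force: 17.3
```

{"api": "apply_moves", "payload": {"plan": [[0, 0, 0.004, 0, 0.47], [0, 0, 0.008, 0, 0.47], [0, 0, 0.012, 0, 0.47], [0, 0, 0.016, 0, 0.47], [0, 0, 0.016, 0, 0.47]]}}

```text
time: 17.55
ee_pos: [0.4869, 0.0178, 0.2073]
eef_rot: [-0.0, -0.131, 0.991, 0.0]
wrist_force: [0.7, -0.7, -2.8]
finger_gap: 0.475
grasp_force: 17.3
```

```bash
cat > ringz.py <<'E'
from h import *
F=[optics.read_camera("side") for _ in range(5)]
D=np.array([f[1] for f in F]); D[D==0]=np.nan; d=np.nan_to_num(np.nanmedian(D,0)); P=cloud("side",d)*1000
for r in range(168,206):
    a=P[r,256:261]; b=P[r,262:271]; k=(b[:,1]>-20)&(b[:,1]<70)
    print(r,"land y%.0f z%.0f"%(np.median(a[:,1]),np.median(a[:,2])),"| x",b[k][:,0].astype(int),"y",b[k][:,1].astype(int),"z",b[k][:,2].astype(int))
to(.487,.0178,.2,195)
E
python3 -W ignore ringz.py
```

```text
168 land y27 z121 | x [494 492 489 487 485 482 479] y [14 14 11 35 33 34 33] z [116 116 115 123 122 123 122]
169 land y35 z121 | x [494 491 489 487 485 482 479] y [11 12 12 35 36 35 33] z [113 113 113 120 120 120 119]
170 land y36 z118 | x [494 491 489 487 485 482 479] y [12 11 12 34 37 36 33] z [110 109 110 117 118 118 117]
171 land y38 z116 | x [494 491 489 487 485 482 479] y [11 12 11 35 34 37 34] z [107 107 107 115 114 115 114]
172 land y37 z113 | x [494 491 488 487 485 482 479] y [11 11  7 37 38 37 37] z [104 104 102 113 113 112 112]
173 land y37 z110 | x [494 491 488 487 485 482 479] y [ 8  8 10 38 39 37 37] z [100 100 101 110 110 109 109]
174 land y37 z108 | x [494 491 488 487 485 482 479] y [ 9  9  8 35 36 37 40] z [ 97  97  97 106 106 107 108]
175 land y37 z105 | x [494 491 488 487 485 482 479] y [11  9  8 38 41 40 37] z [ 95  94  94 104 105 105 104]
176 land y37 z102 | x [495 491 488 487 485 482 479] y [27 11  9 39 41 38 39] z [ 98  92  92 102 103 101 102]
177 land y38 z99 | x [495 491 488 487 485 482 479] y [32  9 11 37 40 38 38] z [97 89 89 98 99 98 99]
178 land y41 z97 |
[... 1658 characters left out ...]
x [495 492 490 487 484 481 478 474 471] y [44 45 44 40 39 33 27 21  9] z [35 35 35 33 32 30 28 25 20]
201 land y254 z119 | x [484 481 478 475 471] y [41 37 33 31 17] z [31 29 27 26 20]
202 land y256 z117 | x [484 481 478 475 472] y [45 41 39 36 24] z [29 27 26 25 20]
203 land y257 z116 | x [484 482 479 476 472] y [48 48 44 41 32] z [27 28 26 25 21]
204 land y256 z113 | x [484 482 479 476 473] y [51 50 47 41 39] z [26 25 24 21 21]
205 land y256 z110 | x [485 482 479 476 473] y [53 51 47 45 46] z [24 23 21 20 21]
t 17.8 p [0.4871 0.0179 0.2078] phi -165.0 tilt [ 1.e-04  2.e-04 -1.e+00] F [-0.11 -0.25 -3.01] g 0.47 17.28225407889113 q1,6 [ 0.037 -0.225]
shares [ 0.0002 -0.0001  0.0155] turn 0.0
```

The ring rides down with the tips (underside about 83 mm), and the collar top is near 69 mm. I'll slide on and feel for it.

{"api": "apply_moves", "payload": {"plan": [[0, 0, 0.004, 0, 0.47], [0, 0, 0.008, 0, 0.47], [0, 0, 0.012, 0, 0.47], [0, 0, 0.016, 0, 0.47], [0, 0, 0.02, 0, 0.47], [0, 0, 0.02, 0, 0.47]]}}

```text
time: 18.3
ee_pos: [0.4869, 0.0178, 0.1973]
eef_rot: [-0.0, -0.131, 0.991, 0.0]
wrist_force: [1.6, -0.7, -3.0]
finger_gap: 0.472
grasp_force: 17.3
```

{"api": "apply_moves", "payload": {"plan": [[0, 0, 0.002, 0, 0.47], [0, 0, 0.004, 0, 0.47], [0, 0, 0.004, 0, 0.47]]}}

```text
time: 18.55
ee_pos: [0.4871, 0.0178, 0.1957]
eef_rot: [-0.0, -0.131, 0.991, 0.0]
wrist_force: [0.5, -0.1, -1.8]
finger_gap: 0.471
grasp_force: 17.4
```

{"api": "apply_moves", "payload": {"plan": [[0, 0, 0.002, 0, 0.47], [0, 0, 0.004, 0, 0.47], [0, 0, 0.004, 0, 0.47]]}}

```text
time: 18.8
ee_pos: [0.487, 0.0178, 0.1936]
eef_rot: [-0.0, -0.131, 0.991, 0.0]
wrist_force: [0.7, -1.4, -2.1]
finger_gap: 0.473
grasp_force: 17.4
```

{"api": "apply_moves", "payload": {"plan": [[0, 0, 0.002, 0, 0.47], [0, 0, 0.003, 0, 0.47], [0, 0, 0.003, 0, 0.47]]}}

```text
time: 19.05
ee_pos: [0.4873, 0.0178, 0.1924]
eef_rot: [0.0, -0.131, 0.991, -0.0]
wrist_force: [-0.2, -0.7, 0.0]
finger_gap: 0.475
grasp_force: 17.4
```

{"api": "apply_moves", "payload": {"plan": [[0, 0, 0.002, 0, 0.47], [0, 0, 0.003, 0, 0.47], [0, 0, 0.003, 0, 0.47]]}}

```text
time: 19.3
ee_pos: [0.4874, 0.0179, 0.1911]
eef_rot: [0.0, -0.131, 0.991, -0.0]
wrist_force: [0.2, -1.3, 4.6]
finger_gap: 0.473
grasp_force: 17.7
```

{"api": "apply_moves", "payload": {"plan": [[0, 0, 0.001, 0, 0.47], [0, 0, 0.002, 0, 0.47], [0, 0, 0.002, 0, 0.47]]}}

```text
time: 19.55
ee_pos: [0.4875, 0.0178, 0.1902]
eef_rot: [0.001, -0.131, 0.991, -0.0]
wrist_force: [-0.4, -1.0, 6.5]
finger_gap: 0.476
grasp_force: 17.8
```

Pressing at about 9 N on the collar (baseline -2.7 N), with contact felt at about TCP 0.193. Now I'll let the handles open gradually while holding the press.

{"api": "apply_moves", "payload": {"plan": [[0, 0, 0.0006, 0, 0.5], [0, 0, 0.0006, 0, 0.5], [0, 0, 0.0006, 0, 0.5]]}}

```text
time: 19.8
ee_pos: [0.4874, 0.0179, 0.1899]
eef_rot: [0.0, -0.131, 0.991, 0.0]
wrist_force: [0.6, -0.7, 6.5]
finger_gap: 0.498
grasp_force: 14.3
```

{"api": "apply_moves", "payload": {"plan": [[0, 0, 0.0007, 0, 0.53], [0, 0, 0.0007, 0, 0.53], [0, 0, 0.0007, 0, 0.53]]}}

```text
time: 20.05
ee_pos: [0.4874, 0.0179, 0.1895]
eef_rot: [0.0, -0.131, 0.991, 0.0]
wrist_force: [-0.3, -0.4, 6.3]
finger_gap: 0.528
grasp_force: 12.1
```

{"api": "apply_moves", "payload": {"plan": [[0, 0, 0.0009, 0, 0.56], [0, 0, 0.0009, 0, 0.56], [0, 0, 0.0009, 0, 0.56]]}}

```text
time: 20.3
ee_pos: [0.4873, 0.018, 0.1889]
eef_rot: [0.0, -0.131, 0.991, 0.0]
wrist_force: [-0.1, -1.0, 5.9]
finger_gap: 0.558
grasp_force: 9.6
```

{"api": "apply_moves", "payload": {"plan": [[0, 0, 0.0009, 0, 0.59], [0, 0, 0.0009, 0, 0.59], [0, 0, 0.0009, 0, 0.59]]}}

```text
time: 20.55
ee_pos: [0.487, 0.0181, 0.1882]
eef_rot: [-0.0, -0.131, 0.991, 0.0]
wrist_force: [0.0, 1.0, 5.3]
finger_gap: 0.59
grasp_force: 7.3
```

{"api": "apply_moves", "payload": {"plan": [[0, 0, 0.0009, 0, 0.62], [0, 0, 0.0009, 0, 0.62], [0, 0, 0.0009, 0, 0.62]]}}

```text
time: 20.8
ee_pos: [0.487, 0.0179, 0.1877]
eef_rot: [-0.0, -0.131, 0.991, 0.0]
wrist_force: [-0.2, 0.8, 3.6]
finger_gap: 0.619
grasp_force: 5.9
```

{"api": "apply_moves", "payload": {"plan": [[0, 0, 0.0012, 0, 0.65], [0, 0, 0.0012, 0, 0.65], [0, 0, 0.0012, 0, 0.68], [0, 0, 0.0012, 0, 0.68], [0, 0, 0.0012, 0, 0.7], [0, 0, 0.0012, 0, 0.7]]}}

```text
time: 21.3
ee_pos: [0.4868, 0.0178, 0.1868]
eef_rot: [-0.0, -0.131, 0.991, 0.0]
wrist_force: [-0.1, 0.4, -0.7]
finger_gap: 0.703
grasp_force: 3.7
```

```bash
python3 -W ignore ringz.py | sed -n '12,27p;39,$p'
```

```text
179 land y42 z95 | x [495 491 489 487 484 481 479] y [35 16 17 31 30 29 29] z [92 85 86 90 90 90 90]
180 land y41 z92 | x [495 491 489 487 484 481 479] y [33 15 17 31 31 33 31] z [89 82 83 88 88 88 87]
181 land y42 z89 | x [495 491 489 487 484 481 478] y [32 16 16 32 31 30 30] z [85 79 79 85 85 85 84]
182 land y43 z87 | x [495 491 489 487 484 481 479] y [35 15 19 33 30 30 31] z [84 76 77 83 82 82 82]
183 land y41 z83 | x [495 491 489 487 484 481 478] y [33 18 24 32 33 32 29] z [80 75 77 79 80 79 78]
184 land y42 z81 | x [495 491 489 487 484 481 478] y [34 13 23 31 34 34 31] z [77 70 73 76 77 77 76]
185 land y42 z78 | x [495 488 487 484 481 478] y [34 17 32 33 35 32] z [74 68 74 74 75 74]
186 land y41 z75 | x [494 492 489 487 484 481 479 476] y [23 36 32 37 38 34 33 32] z [67 72 71 72 73 71 71 71]
187 land y43 z72 | x [495 492 489 487 484 481 478 476] y [42 38 35 37 34 33 32 33] z [72 70 69 70 69 68 68 68]
188 land y47 z71 | x [495 492 486 483] y [42 40 29 26] z [69 68 64 63]
189 land y48 z68 | x [495 493] y [44 45] z [67 67]
190 land y50 z67 | x [495 493] y [48 46] z [65 65]
191 land y51 z64 | x [495 492] y [39 34] z [59 57]
192 land y44 z59 | x [495 492] y [38 34] z [56 54]
193 land y45 z56 | x [495] y [39] z [53]
194 land y46 z53 | x [495] y [32] z [47]
t 21.55 p [0.487  0.0179 0.1871] phi -165.0 tilt [ 2.e-04  2.e-04 -1.e+00] F [-0.53 -0.17 -1.63] g 0.7009 3.715744038345292 q1,6 [ 0.037 -0.225]
shares [ 0.0001 -0.0001 -0.0258] turn 0.0
```

The ring reads closed (near ear back at about 34.5 mm, grip force at the no-load value) and is level with the collar. I'll lift the tips straight out.

{"api": "apply_moves", "payload": {"plan": [[0, 0, -0.004, 0, 0.71], [0, 0, -0.012, 0, 0.71], [0, 0, -0.025, 0, 0.71], [0, 0, -0.045, 0, 0.71], [0, 0, -0.07, 0, 0.71], [0, 0, -0.1, 0, 0.71], [0, 0, -0.13, 0, 0.71], [0, 0, -0.16, 0, 0.71], [0, 0, -0.185, 0, 0.71], [0, 0, -0.2, 0, 0.71]]}}

```text
time: 22.38
ee_pos: [0.4876, 0.0178, 0.2896]
eef_rot: [0.001, -0.13, 0.991, -0.0]
wrist_force: [0.6, 0.1, -1.2]
finger_gap: 0.712
grasp_force: 3.7
```

{"api": "apply_moves", "payload": {"plan": [[0, 0, -0.01, 0, 0.71], [0, 0, -0.015, 0, 0.71], [0, 0, -0.015, 0, 0.71], [0, 0, -0.015, 0, 0.71]]}}

```text
time: 22.72
ee_pos: [0.4869, 0.0179, 0.2943]
eef_rot: [-0.0, -0.131, 0.991, 0.0]
wrist_force: [-0.8, -0.4, -1.4]
finger_gap: 0.713
grasp_force: 3.7
```

```bash
python3 -W ignore ringz.py | sed -n '18,27p;39,$p'; python3 -W ignore - <<'E'
from h import *
D=np.array([optics.read_camera("side")[1] for _ in range(8)]); D[D==0]=np.nan; P=cloud("side",np.nan_to_num(np.nanmedian(D,0)))*1000
for r in range(94,156,1):
    q=P[r,256:276]; k=(q[:,1]>-20)&(q[:,1]<120); q=q[k]
    if len(q): print(r,"z%.0f"%q[:,2].max(),"x",q[:,0].astype(int),"y",q[:,1].astype(int))
E
```

```text
185 land y41 z78 | x [495 478] y [33 27] z [74 72]
186 land y42 z75 | x [494 492 489 487 484 481 479 476] y [23 35 35 33 34 35 33 32] z [67 72 72 71 71 72 71 71]
187 land y43 z72 | x [495 492 489 487 484 481 478 476] y [43 39 35 36 36 33 31 31] z [72 71 69 70 69 68 68 67]
188 land y47 z71 | x [495 492] y [42 39] z [69 68]
189 land y47 z68 | x [495 493] y [45 44] z [67 67]
190 land y52 z67 | x [496 493] y [48 46] z [66 65]
191 land y51 z64 | x [495 492] y [39 34] z [59 57]
192 land y45 z59 | x [495 492] y [40 34] z [56 54]
193 land y45 z56 | x [495] y [39] z [53]
194 land y45 z53 | x [494] y [31] z [47]
t 22.9667 p [0.4869 0.0179 0.2943] phi -165.0 tilt [ 9.e-04  3.e-04 -1.e+00] F [-0.01 -0.28 -2.31] g 0.7094 3.678276480641216 q1,6 [ 0.037 -0.225]
shares [-0.0003 -0.0002  0.1885] turn 0.0
94 z322 x [505 502 500 497 495 492 490 487 488 486 483 481 479 476 473 471 469 465] y [-12 -11  -9  -7  -1  -3  -3  -3  51  55  55  61  61  60  58  60  58  50]
95 z320 x [505 502 500 497 495 492 490 487 488 486 483 481 479 476 474 471 469 465] y [-11  -7 -10  -6   0  -1  -1  -2  52  56  54  62  62  6
[... 3380 characters left out ...]
 31 30 27]
138 z204 x [492 490 488 485 483 480] y [13 17 28 31 30 30]
139 z201 x [492 490 488 485 483 480] y [12 16 29 29 30 29]
140 z199 x [492 490 488 485 483 480] y [14 17 31 32 30 30]
141 z196 x [492 490 488 485 483 480] y [14 17 29 31 32 30]
142 z194 x [492 490 488 485 483 480] y [14 16 30 31 30 29]
143 z191 x [492 490 488 485 483 480] y [14 17 30 31 30 30]
144 z189 x [492 490 488 485 483 480] y [15 17 30 33 30 32]
145 z186 x [490 488 485 483 480] y [17 30 34 32 32]
146 z183 x [490 488 485 483 480] y [16 32 34 33 30]
147 z179 x [490 487 485 482] y [16 24 28 25]
148 z176 x [490 487 485 482] y [17 24 28 25]
149 z173 x [490 487 485 482] y [17 24 27 26]
150 z170 x [487 485 482] y [25 26 24]
```

```bash
python3 -c "
from h import *
to(.5150,.2873,.30,168.6)"
```

```text
t 23.3667 p [0.4871 0.0178 0.2947] phi -165.0 tilt [ 0.e+00  1.e-04 -1.e+00] F [ 0.5   0.73 -3.16] g 0.713 3.6781906813848764 q1,6 [ 0.037 -0.225]
shares [-0.1933  0.5061 -0.0106] turn 0.1467
```

{"api": "apply_moves", "payload": {"plan": [[-0.015, 0.04, -0.005, 0.02, 0.71], [-0.04, 0.105, -0.0106, 0.05, 0.71], [-0.068, 0.18, -0.0106, 0.08, 0.71], [-0.1, 0.26, -0.0106, 0.11, 0.71], [-0.13, 0.34, -0.0106, 0.1467, 0.71], [-0.157, 0.41, -0.0106, 0.1467, 0.71], [-0.177, 0.464, -0.0106, 0.1467, 0.71], [-0.188, 0.492, -0.0106, 0.1467, 0.71], [-0.1933, 0.5061, -0.0106, 0.1467, 0.71], [-0.1933, 0.5061, -0.0106, 0.1467, 0.71]]}}

```text
time: 24.2
ee_pos: [0.515, 0.2881, 0.2995]
eef_rot: [-0.0, 0.099, 0.995, -0.0]
wrist_force: [0.2, 0.0, -2.0]
finger_gap: 0.713
grasp_force: 3.7
```

{"api": "apply_moves", "payload": {"plan": [[0, 0, 0, 0, 0.71], [0, 0, 0, 0, 0.71], [0, 0, 0, 0, 0.71]]}}

```text
time: 24.45
ee_pos: [0.5151, 0.2858, 0.3005]
eef_rot: [0.0, 0.1, 0.995, 0.0]
wrist_force: [-0.3, -0.4, -1.6]
finger_gap: 0.708
grasp_force: 3.7
```

```bash
python3 -W ignore - <<'E'
from h import *
np.set_printoptions(linewidth=220)
F=[optics.read_camera("side") for _ in range(10)]
D=np.array([f[1] for f in F]); D[D==0]=np.nan; im=np.mean([f[0] for f in F],0); d=np.nan_to_num(np.nanmedian(D,0)); np.savez("hov.npz",im=im,d=d)
a=np.load("side0.npz")
for nm,d_ in (("hover",d),("stand0",a["d"])):
    P=cloud("side",d_)*1000; print(nm)
    for r in range(112,262,2):
        q=P[r,240:280]; k=(q[:,1]>215)&(q[:,1]<375)&(q[:,2]>8); c=np.nonzero(k)[0]+240; q=q[k]
        if len(q): print(r,"z%.0f-%.0f"%(q[:,2].min(),q[:,2].max()),"c",c[0],c[-1],"x",q[:,0].astype(int)[::2],"y",q[:,1].astype(int)[::2])
to(.5156,.2873,.1335,168.6)
print(proj("side",[[.5145,.2869,.0895],[.5145,.2869,.1695],[.5145,.2869,.2]]))
x,y=259,180
cv2.imwrite("pics/hov.png",cv2.resize(im[y-75:y+75,x-50:x+50,::-1].astype(np.uint8),(400,600),interpolation=cv2.INTER_CUBIC))
E
```

```text
hover
112 z312-327 c 251 268 x [532 528 524 521 517 513 509 502 498] y [320 328 329 329 329 324 320 267 257]
114 z309-323 c 251 267 x [532 528 524 521 517 513 509 502 498] y [320 327 328 329 330 323 319 266 257]
116 z305-319 c 251 266 x [532 528 524 520 517 513 509 502] y [320 328 326 323 330 324 320 267]
118 z303-316 c 251 265 x [532 528 524 521 517 513 509 502] y [320 328 328 329 329 324 319 267]
120 z299-312 c 251 265 x [532 528 524 521 517 513 509 502] y [321 326 327 328 329 324 319 268]
122 z295-307 c 252 265 x [530 526 522 519 515 511 504] y [320 320 321 322 323 324 268]
124 z291-302 c 256 265 x [522 518 514 511 504] y [313 314 315 314 269]
126 z284-298 c 256 266 x [522 518 514 511 504 499] y [313 314 315 313 269 254]
128 z282-294 c 256 266 x [522 518 514 510 504 500] y [312 314 315 313 270 262]
130 z280-290 c 256 265 x [522 518 514 511 504] y [313 314 314 314 273]
132 z276-286 c 256 265 x [522 518 514 510 504] y [309 313 315 314 275]
134 z272-284 c 256 265 x [522 518 515 511 505] y [320 322 321 318 276]
136 z269-277 c 258 264 x [518 514 510 505] y [308 309 307 278]
138 z266-27
[... 8496 characters left out ...]
 304 291 293 293]
256 z8-24 c 242 276 x [551 546 540 536 531 525 521 517 513 508 504 500 486] y [298 299 298 309 307 319 322 323 322 315 315 315 301]
258 z8-18 c 241 279 x [553 547 540 536 529 525 521 517 513 508 504 500 491 482 471] y [307 308 310 307 308 320 322 322 321 313 313 315 309 309 310]
260 z8-13 c 240 279 x [555 545 534 530 525 521 517 513 508 496 487 480] y [316 316 318 316 321 318 322 324 316 319 317 317]
t 24.95 p [0.515  0.2873 0.3   ] phi 168.6 tilt [ 1.e-04  1.e-04 -1.e+00] F [ 0.1  -0.08 -1.52] g 0.7116 3.673465889878571 q1,6 [0.509 0.708]
shares [-1.20e-03  3.00e-04  3.33e-01] turn -0.0
[[258.9262172  219.66331556]
 [259.15977725 184.37844992]
 [259.25028843 170.29762659]]
```

View pics/hov.png

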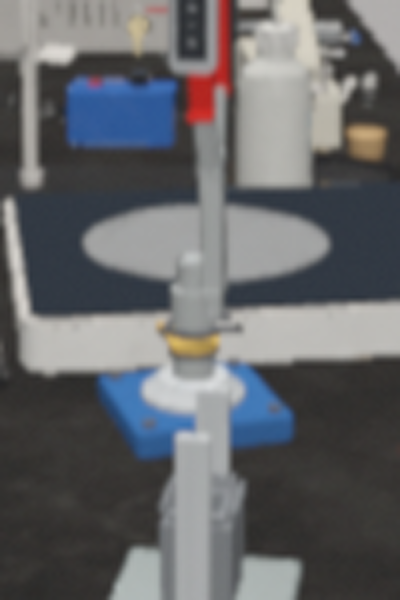

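The picture shows the ring seated flat on the brass collar at (195,330), the hovering pliers with tips near (218,318), and the stand at (200,500). The pliers lean a little, with the tips about 6 mm towards -x, so I'll shift and lower to just above the pocket mouth.

{"api": "apply_moves", "payload": {"plan": [[-0.003, 0, 0.01, 0, 0.71], [-0.006, 0, 0.03, 0, 0.71], [-0.009, 0, 0.06, 0, 0.71], [-0.011, 0, 0.09, 0, 0.71], [-0.0126, 0, 0.125, 0, 0.71], [-0.0126, 0, 0.16, 0, 0.71], [-0.0126, 0, 0.18, 0, 0.71], [-0.0126, 0, 0.19, 0, 0.71], [-0.0126, 0, 0.19, 0, 0.71], [-0.0126, 0, 0.19, 0, 0.71]]}}

```text
time: 25.78
ee_pos: [0.5213, 0.2861, 0.2053]
eef_rot: [0.0, 0.099, 0.995, 0.0]
wrist_force: [-0.3, 0.5, -0.2]
finger_gap: 0.711
grasp_force: 3.7
```

```bash
cat > st.py <<'E'
from h import *
F=[optics.read_camera("side") for _ in range(6)]
D=np.array([f[1] for f in F]); D[D==0]=np.nan; d=np.nan_to_num(np.nanmedian(D,0)); im=np.mean([f[0] for f in F],0); np.savez("st.npz",im=im,d=d); P=cloud("side",d)*1000
for r in range(160,234,2):
    q=P[r,240:280]; k=(q[:,1]>215)&(q[:,1]<375)&(q[:,2]>8); c=np.nonzero(k)[0]+240; q=q[k]
    if len(q): print(r,"z%.0f-%.0f"%(q[:,2].min(),q[:,2].max()),"c",c[0],c[-1],"x",q[:,0].astype(int)[::2],"y",q[:,1].astype(int)[::2])
to(.5163,.2873,.1335,168.6)
E
python3 -W ignore st.py
```

```text
160 z213-235 c 248 263 x [537 534 530 526 522 518 512 507] y [319 326 327 328 330 323 266 263]
162 z210-231 c 248 262 x [537 534 530 526 522 518 512 507] y [319 326 328 327 330 323 266 263]
164 z207-227 c 248 262 x [537 534 530 526 522 518 512 507] y [320 327 325 328 329 322 266 265]
166 z202-223 c 248 262 x [537 534 530 526 522 518 512 507] y [319 327 328 327 330 323 267 264]
168 z198-218 c 248 262 x [537 534 530 526 522 518 512 507] y [318 320 320 325 327 324 267 266]
170 z189-213 c 250 263 x [534 530 526 522 518 512 507] y [320 322 322 323 318 267 266]
172 z189-206 c 253 262 x [527 524 520 514 510] y [312 314 315 270 270]
174 z187-201 c 253 261 x [527 524 520 514 510] y [312 313 314 271 272]
176 z183-197 c 253 261 x [527 524 520 514 510] y [311 312 313 274 273]
178 z179-193 c 253 261 x [527 524 520 514 510] y [312 313 313 276 274]
180 z176-191 c 253 261 x [528 524 520 515 510] y [320 321 321 290 278]
182 z171-183 c 254 261 x [525 521 517 512] y [309 309 309 280]
184 z167-178 c 255 261 x [523 519 515 510] y [305 306 303 279]
186 z166-173 c 255 261 x [523 519 515 510] y [301 303 301
[... 1307 characters left out ...]
6 522 517 513 506 502 498] y [271 321 321 323 322 265 266 267]
226 z65-93 c 251 269 x [531 528 524 520 515 511 504 500 495 492] y [279 319 321 323 322 323 268 269 269 280]
228 z63-88 c 250 269 x [533 529 526 522 517 513 507 502 498 495] y [288 284 321 322 322 324 272 272 276 291]
230 z58-83 c 249 269 x [535 531 528 524 519 515 511 504 501 497 491] y [298 295 319 321 322 323 322 272 285 299 275]
232 z53-78 c 249 269 x [536 531 528 523 519 515 511 504 501 498 491] y [303 308 320 321 323 322 323 273 297 309 275]
t 26.0833 p [0.5214 0.2862 0.2057] phi 168.6 tilt [-8.e-04  8.e-04 -1.e+00] F [-0.08  0.23 -2.26] g 0.71 3.6735059213242494 q1,6 [0.502 0.701]
shares [ 0.0105 -0.      0.1443] turn -0.0
```

{"api": "apply_moves", "payload": {"plan": [[0, 0, 0.01, 0, 0.71], [0, 0, 0.025, 0, 0.71], [0, 0, 0.04, 0, 0.71], [0.001, 0, 0.055, 0, 0.71], [0.002, 0, 0.07, 0, 0.71], [0.003, 0, 0.08, 0, 0.71], [0.003, 0, 0.08, 0, 0.71]]}}

```text
time: 26.67
ee_pos: [0.5189, 0.286, 0.1634]
eef_rot: [-0.001, 0.099, 0.995, -0.001]
wrist_force: [0.6, 0.4, -2.1]
finger_gap: 0.714
grasp_force: 3.7
```

{"api": "apply_moves", "payload": {"plan": [[0.001, 0, 0.01, 0, 0.71], [0.003, 0, 0.02, 0, 0.71], [0.005, 0, 0.03, 0, 0.71], [0.006, 0, 0.04, 0, 0.71], [0.0065, 0, 0.046, 0, 0.71], [0.007, 0, 0.05, 0, 0.71], [0.007, 0, 0.05, 0, 0.71]]}}

```text
time: 27.25
ee_pos: [0.516, 0.287, 0.1395]
eef_rot: [-0.0, 0.099, 0.995, -0.0]
wrist_force: [-0.2, -0.1, -0.9]
finger_gap: 0.713
grasp_force: 3.7
```

```bash
python3 -W ignore st.py | sed -n '8,30p;38,$p'
```

```text
174 z181-214 c 248 266 x [538 534 530 517 517 512 505 500] y [346 343 322 256 351 325 257 257]
176 z176-210 c 248 266 x [538 534 530 517 517 512 505 500] y [347 345 322 256 350 326 256 259]
178 z173-206 c 248 266 x [538 534 530 526 523 519 515 510 503 498] y [345 345 341 341 342 350 349 324 262 259]
180 z169-202 c 248 266 x [538 534 530 527 523 519 515 510 503 498] y [345 344 344 346 346 349 350 325 264 258]
182 z164-197 c 248 266 x [538 534 530 527 523 519 515 510 503 498] y [345 344 346 347 346 348 348 328 264 258]
184 z159-193 c 251 266 x [532 528 525 521 517 512 505 500] y [320 331 343 346 347 328 267 258]
186 z155-182 c 251 266 x [532 528 524 520 516 512 505 500] y [319 328 329 329 328 323 266 257]
188 z151-178 c 251 266 x [532 528 524 520 516 512 505 500] y [321 328 324 330 327 325 267 258]
190 z149-174 c 251 264 x [532 528 524 520 516 512 505] y [321 328 328 330 328 325 268]
192 z145-170 c 251 264 x [532 528 524 520 516 512 505] y [321 328 325 330 328 324 267]
194 z140-165 c 251 264 x [532 528 524 520 516 512 505] y [320 328 329 330 328 324 268]
196 z136-161 c 251 264 x [532 5
[... 426 characters left out ...]
507 502] y [314 315 314 275 259]
208 z104-129 c 256 265 x [521 517 513 507 502] y [313 315 315 277 259]
210 z99-126 c 255 265 x [523 519 515 511 505 500] y [316 317 317 313 279 258]
212 z95-124 c 255 265 x [524 520 516 511 505 500] y [320 323 323 307 280 260]
214 z90-119 c 253 265 x [528 524 520 516 511 505 500] y [320 321 322 322 321 281 259]
216 z85-115 c 253 265 x [528 524 520 516 511 505 499] y [321 321 322 323 323 287 259]
218 z81-111 c 253 265 x [528 524 520 515 511 505 499] y [320 321 322 322 322 289 260]
t 27.55 p [0.5164 0.2871 0.1403] phi 168.6 tilt [-3.e-04  4.e-04 -1.e+00] F [ 0.47 -0.59 -1.61] g 0.7144 3.6728433475946076 q1,6 [0.507 0.706]
shares [0.0003 0.0003 0.0136] turn -0.0
```

{"api": "apply_moves", "payload": {"plan": [[0, 0, 0.003, 0, 0.71], [0, 0, 0.006, 0, 0.71], [0, 0, 0.008, 0, 0.71], [0, 0, 0.008, 0, 0.71]]}}

```text
time: 27.88
ee_pos: [0.5166, 0.2872, 0.1364]
eef_rot: [0.0, 0.099, 0.995, 0.0]
wrist_force: [-0.0, 0.2, 3.4]
finger_gap: 0.703
grasp_force: 3.7
```

{"api": "apply_moves", "payload": {"plan": [[0, 0, 0.001, 0, 0.71], [0, 0, 0.002, 0, 0.71], [0, 0, 0.003, 0, 0.71], [0, 0, 0.003, 0, 0.71]]}}

```text
time: 28.22
ee_pos: [0.5165, 0.2872, 0.135]
eef_rot: [0.0, 0.099, 0.995, 0.0]
wrist_force: [-0.2, 0.4, 5.3]
finger_gap: 0.708
grasp_force: 3.7
```

{"api": "apply_moves", "payload": {"plan": [[0, 0, 0.001, 0, 0.71], [0, 0, 0.002, 0, 0.71], [0, 0, 0.003, 0, 0.71], [0, 0, 0.003, 0, 0.71]]}}

```text
time: 28.55
ee_pos: [0.5165, 0.2872, 0.1335]
eef_rot: [0.0, 0.099, 0.995, 0.0]
wrist_force: [0.2, 0.1, 3.9]
finger_gap: 0.713
grasp_force: 3.7
```

{"api": "apply_moves", "payload": {"plan": [[0, 0, 0, 0, 0.75], [0, 0, 0, 0, 0.79], [0, 0, 0, 0, 0.83], [0, 0, 0, 0, 0.9], [0, 0, 0, 0, 1], [0, 0, 0, 0, 1], [0, 0, 0, 0, 1]]}}

```text
time: 29.13
ee_pos: [0.5163, 0.287, 0.133]
eef_rot: [-0.0, 0.099, 0.995, 0.0]
wrist_force: [0.4, 0.1, -0.1]
finger_gap: 1.001
grasp_force: 0.0
```

{"api": "apply_moves", "payload": {"plan": [[0, 0, -0.01, 0, 1], [0, 0, -0.03, 0, 1], [0, 0, -0.06, 0, 1], [0, 0, -0.1, 0, 1], [0, 0, -0.15, 0, 1], [0, 0, -0.2, 0, 1], [0, 0, -0.25, 0, 1], [0, 0, -0.29, 0, 1], [0, 0, -0.3, 0, 1], [0, 0, -0.3, 0, 1]]}}

```text
time: 29.97
ee_pos: [0.5169, 0.2874, 0.2853]
eef_rot: [0.002, 0.099, 0.995, 0.001]
wrist_force: [-0.1, 0.6, -0.4]
finger_gap: 1.001
grasp_force: 0.0
```

```bash
python3 -W ignore st.py | sed -n '1,32p;38,$p'; python3 -W ignore ringz.py | sed -n '18,24p'
```

```text
178 z173-175 c 260 265 x [511 507 503] y [261 262 262]
180 z169-170 c 260 265 x [511 507 503] y [261 262 262]
182 z164-166 c 260 265 x [511 507 503] y [260 263 263]
184 z160-162 c 260 265 x [511 507 503] y [263 261 263]
186 z155-157 c 260 265 x [511 507 503] y [262 263 264]
188 z153-174 c 255 264 x [524 520 516 512 505] y [316 319 319 315 263]
190 z149-170 c 255 264 x [524 520 516 512 505] y [317 319 320 315 265]
192 z144-166 c 255 264 x [524 520 516 512 505] y [318 319 320 316 265]
194 z140-162 c 255 264 x [524 520 516 511 505] y [317 318 319 314 265]
196 z135-157 c 255 264 x [524 520 516 511 505] y [315 318 317 314 266]
198 z131-152 c 255 264 x [523 520 516 511 505] y [315 317 318 314 266]
200 z122-148 c 255 265 x [523 520 516 511 505 500] y [313 317 317 315 266 256]
202 z119-143 c 256 265 x [521 517 513 507 502] y [316 317 317 269 264]
204 z114-139 c 256 265 x [521 517 513 507 502] y [316 316 318 271 258]
206 z109-134 c 256 265 x [521 517 513 507 502] y [314 316 316 273 259]
208 z104-130 c 256 265 x [521 517 513 507 502] y [315 315 317 275 258]
210 z100-125 c 256 265 x [521 517 51
[... 890 characters left out ...]
524 519 515 511 504 501 497 491] y [297 296 320 321 322 323 322 273 285 300 275]
232 z53-79 c 249 269 x [536 531 528 523 519 515 511 504 501 498 491] y [302 308 321 319 321 323 323 272 298 309 274]
t 30.2667 p [0.5159 0.2868 0.2818] phi 168.59 tilt [ 0.0016 -0.0012 -1.    ] F [-0.93 -0.85  0.86] g 0.9997 0.0 q1,6 [0.507 0.706]
shares [-0.0011  0.0015  0.2967] turn -0.0
185 land y42 z78 | x [478] y [27] z [72]
186 land y42 z75 | x [484 481 479 476] y [36 33 34 34] z [72 71 71 71]
187 land y315 z174 | x [484 481 478 476] y [37 35 32 31] z [70 69 68 68]
188 land y319 z174 | x [] y [] z []
189 land y320 z172 | x [] y [] z []
190 land y320 z170 | x [] y [] z []
191 land y319 z167 | x [] y [] z []
```

The pliers are back at their original height and upright, the ring is closed in the groove, and the gripper is clear. I'll hand it in.

```bash
python3 -c "
from plant import robot
print(robot.close_job())"
```

```text
the job is handed in; nothing more can be done
None
```

I slid the spread ring down to the collar, pressed it there at about 9 N and let it close in the groove, then put the pliers back upright in their stand and handed the job in at about 30 s; no verdict came back.

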